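# Finish the glue-up: warm the pot, clamp the panels

### The job

Painted panels in the rack are being glued up. First slide the glue pot along the warming plate, without lifting it, from the white resting ring to the middle of the orange hot ring. Then clip every spring clamp lying on the table squarely onto the front upright edge (the one facing the robot), at about mid-height, of the panel of its own colour, so that it holds there level by itself; when all are on, slide the pot back to the middle of the white ring in the same way, leaving the other things on the table alone.

Things in the scene. Friction and masses are not known exactly. Their poses are not given: they have to be found in the camera images.
- pot: lidded aluminium glue pot, 100 mm across, 75 mm tall to the rim, 95 with its knob, 0.3 to 0.6 kg, standing on the warming plate. Origin: centre of its underside. A straight black bar handle sticks out along its own -x: 16 mm wide, 18 mm high, its centre line 55 mm above the origin, free from 50 to 160 mm from the pot's axis; pinch it from above.
- plate: low dark steel warming plate, fixed, 200 mm (its x) by 320 mm (its y), flat top 30 mm above the table. Origin: centre of its underside.
- hot_ring: orange round mark, 132 mm across, flush with the plate's top: the hot ring. Origin: its centre, at the top of the plate.
- rest_ring: white round mark, 132 mm across, flush with the plate's top, 160 mm from the orange one: the resting ring, where the pot starts. Origin: its centre, at the top of the plate. Which of the two is on the left varies.
- clamp_red: red sprung clamp lying flat, 133 mm long, 30 mm high, 0.05 kg: two mirror-image arms on an upright steel hinge pin; may be absent. Origin: foot of the pin, on the underside. x points to the jaws, y across, z up along the pin. Handles run back to x = -75 mm, splayed.
- clamp_red_jaw (a point): point midway between the black jaw pads (x = 38 to 58 mm, 26 mm high): x = 48 mm, 15 mm above the underside; axes as the clamp's. The handles at x = -45 mm are 54 mm wide over the outside; squeezed along y (17 N) they stop parallel, 36 mm wide, the jaws 23 mm apart. Let go, a spring closes the jaws evenly from both sides, to 4 mm if empty.
- panel_red_edge (a point): mid-point of the front upright edge (towards the robot) of the panel with red foot and top edge, 115 mm above the table. x points into the panel, away from the robot, z up. The fixed upright board is 140 mm long (x), 8 mm thick (y), from 15 to 185 mm above the table; its foot, 36 mm wide, 30 mm high, begins 30 mm behind the edge. Panels stand 115 mm apart.
- clamp_blue: blue sprung clamp lying flat, 133 mm long, 30 mm high, 0.05 kg: two mirror-image arms on an upright steel hinge pin; may be absent. Origin: foot of the pin, on the underside. x points to the jaws, y across, z up along the pin. Handles run back to x = -75 mm, splayed.
- clamp_blue_jaw (a point): point midway between the black jaw pads (x = 38 to 58 mm, 26 mm high): x = 48 mm, 15 mm above the underside; axes as the clamp's. The handles at x = -45 mm are 54 mm wide over the outside; squeezed along y (17 N) they stop parallel, 36 mm wide, the jaws 23 mm apart. Let go, a spring closes the jaws evenly from both sides, to 4 mm if empty.
- panel_blue_edge (a point): mid-point of the front upright edge (towards the robot) of the panel with blue foot and top edge, 115 mm above the table. x points into the panel, away from the robot, z up. The fixed upright board is 140 mm long (x), 8 mm thick (y), from 15 to 185 mm above the table; its foot, 36 mm wide, 30 mm high, begins 30 mm behind the edge. Panels stand 115 mm apart.
- clamp_green: green sprung clamp lying flat, 133 mm long, 30 mm high, 0.05 kg: two mirror-image arms on an upright steel hinge pin; may be absent. Origin: foot of the pin, on the underside. x points to the jaws, y across, z up along the pin. Handles run back to x = -75 mm, splayed.
- clamp_green_jaw (a point): point midway between the black jaw pads (x = 38 to 58 mm, 26 mm high): x = 48 mm, 15 mm above the underside; axes as the clamp's. The handles at x = -45 mm are 54 mm wide over the outside; squeezed along y (17 N) they stop parallel, 36 mm wide, the jaws 23 mm apart. Let go, a spring closes the jaws evenly from both sides, to 4 mm if empty.
- panel_green_edge (a point): mid-point of the front upright edge (towards the robot) of the panel with green foot and top edge, 115 mm above the table. x points into the panel, away from the robot, z up. The fixed upright board is 140 mm long (x), 8 mm thick (y), from 15 to 185 mm above the table; its foot, 36 mm wide, 30 mm high, begins 30 mm behind the edge. Panels stand 115 mm apart.
- clamp_yellow: yellow sprung clamp lying flat, 133 mm long, 30 mm high, 0.05 kg: two mirror-image arms on an upright steel hinge pin; may be absent. Origin: foot of the pin, on the underside. x points to the jaws, y across, z up along the pin. Handles run back to x = -75 mm, splayed.
- clamp_yellow_jaw (a point): point midway between the black jaw pads (x = 38 to 58 mm, 26 mm high): x = 48 mm, 15 mm above the underside; axes as the clamp's. The handles at x = -45 mm are 54 mm wide over the outside; squeezed along y (17 N) they stop parallel, 36 mm wide, the jaws 23 mm apart. Let go, a spring closes the jaws evenly from both sides, to 4 mm if empty.
- panel_yellow_edge (a point): mid-point of the front upright edge (towards the robot) of the panel with yellow foot and top edge, 115 mm above the table. x points into the panel, away from the robot, z up. The fixed upright board is 140 mm long (x), 8 mm thick (y), from 15 to 185 mm above the table; its foot, 36 mm wide, 30 mm high, begins 30 mm behind the edge. Panels stand 115 mm apart.
- glue_bottle: white glue bottle, 60 mm across, 150 mm tall, standing; bystander. Origin: centre of its underside.
- tape_roll: roll of paper tape lying flat, 90 mm across, 24 mm high; bystander. Origin: centre of its underside.
- brush: paint brush lying on the table; bystander. Origin: centre of its underside.
- paint_tin: low blue tin, 60 mm across, 35 mm tall; bystander. Origin: centre of its underside.
- palette_knife: broad palette knife lying on the table; bystander. Origin: centre of its underside.

How it is judged:
By the outcome, as a careful person would: the job done as asked, in the order asked, and still so for the second after the job is handed in, with the robot touching nothing.
Of clamp_red, clamp_blue, clamp_green, clamp_yellow only 3 to 4 are there at a start; the rules pass over those that are not, and their reading is None.
At some moment in a run one of pot, clamp_red, clamp_blue, clamp_green, clamp_yellow may be knocked a few centimetres aside while the robot is not near it.
Once in a run the grip may slacken for a moment while it holds something.
It also fails if it takes over 208 s, if anything falls off the work surface, if the arm or the gripper's body presses on something with over 40 N, if the wrist force passes 120 N, or if a joint passes its speed limit or range.

### The arm

A 6-joint arm with a two-finger parallel gripper is mounted at the origin on the work surface. World frame = base frame: x ahead of the robot, y to its left, z up, the work surface at z = 0. Lengths are in m, angles in rad, forces in N, time in s.
With the tool pointing down it reaches from about 0.425 to 0.95 m from the base axis. Payload 3.5 kg.
Tool frame: the origin (TCP) lies at the very end of the fingers, on their centre line; the grasp point (between the pads) lies 19 mm behind it (manip.hold_point_z is the distance from the TCP to the grasp point, in m); x points along the fingers, y is the direction in which the jaws open and shut, and the axes are right-handed (so a half turn about x gives the same grasp; the last joint's range is limited). The gripper opens to 85 mm and grips with 20 to 120 N. Pads are 22 mm wide; open, the fingers measure 114 mm over their backs; the gripper's body (76 mm by 85 mm) begins 54 mm behind the grasp point. The pads swing forward as they close: fully open they stand 13 mm farther back than shut.
Start: joints at [1.016, 0.286, 1.577, -0, 1.279, -0.15], TCP at [0.266, 0.62, 0.231] pointing down, gripper open.
Joint ranges: [-2.77, 2.77], [-0.9, 2.22], [0.21, 2.48], [-1.53, 4.67], [0.24, 2.81], [-2.84, 2.84]. Speed limits (rad/s): [2.79, 2.79, 3.14, 3.14, 3.14, 3.14].

### API

Orientations are given as a unit quaternion [w, x, y, z].
In Python, from plant import manip gives the robot as it stands.
- The arm moves only by the shell command python3 -m inch 'ROWS' [OPENING] [FORCE]. ROWS is JSON, a list that holds one entry, the list of rows, each a list of 6 numbers: the shift along the tool's x, y, z in mm, then the turn, a rotation vector about the tool's x, y, z in rad. In form: [[[x, y, z, rx, ry, rz], ...]]. A call has 1 to 10 rows; each row shifts and turns the commanded pose from where the row before left it, along the tool's axes as they then stand; what a row does not reach is not made up. A row lasts 1/10 s, in which the tool goes at most 50 mm and 8.59 degrees, less where a joint would pass 70% of its speed; a pose out of reach is approached as far as the arm can. A call with a gripper value outside its range is refused whole. OPENING is the finger opening in mm, from 0 to 85.4, set as the call begins (- or left out, the last holds). The fingers move at their own pace and stop on an object; FORCE is the grip in N (left out, the last holds). Time passes only in rows, so rows that do not move let the fingers close. It gives the time, the measured TCP pose, the force and the opening at its end, in the units of the state.
- manip.state(): the state, without advancing time (a new reading comes with each control period).
- manip.read_camera(name): name is "side" or "top"; returns a dict with "pixels" (420x560x3 uint8, blue, green, red), "depth" (420x560 float32, m along the optical axis (not along the pixel's ray), 0 where there is no reading), "mtx" (3x3 intrinsics, pixels), "extrinsics" (4x4, takes a point from world to camera coordinates). Camera axes: x right, y down, z forward; pixel columns grow to the right and rows downward; lengths in m; the calibration is good to about 2 mm. A picture is of the moment at which its call begins.
- manip.finish_job(): hands the job in, once; it reports no verdict.
The state is a dict: "time_s": time; "joint_pos": joint angles; "qd": joint speeds; "joint_efforts": joint torques, N m; "ee_pos": TCP position; "tcp_rot": TCP orientation; "force": force on the tool from outside, world axes, zero at the start; "ft_torque": the same for the moment, N m; "gripper_width": finger opening in m.
Only numpy, scipy, OpenCV 4.12 (cv2) and the standard library are available. Lean on these libraries where they do the work, as an engineer would, in place of code of your own. Each camera call takes 0.05 s, during which the arm holds its last target.

## Working session

There is one attempt and no reset: what is moved stays moved. The work goes in short steps, Python scripts to look and compute and a shell command to move; the robot and the scene stay as the last step left them, time stands still between calls to the robot, and variables do not carry over. Pictures are saved under pics/ and viewed, and the job is handed in when it is done.

```bash
ls; mkdir -p pics; python3 - <<'E'
from plant import manip
import cv2,numpy as np
print(manip.state(), manip.hold_point_z)
for n in("top","side"):
    c=manip.read_camera(n); cv2.imwrite(f"pics/{n}0.png",c["pixels"]); print(n,c["mtx"],c["extrinsics"])
    np.savez(f"{n}0.npz",**c)
E
```

```text
pics
{'time_s': 0.0, 'joint_pos': array([ 1.01600510e+00,  2.87180701e-01,  1.57819935e+00, -1.18929168e-05,
        1.27859779e+00, -1.50020720e-01]), 'qd': array([-0.00127117, -0.00098542, -0.00095774,  0.00148738, -0.0012775 ,
        0.00012098]), 'joint_efforts': array([ 3.66130371e-04, -4.05980551e+01, -2.92624909e+01, -1.07728185e-04,
        5.75533471e-03,  7.86037731e-06]), 'ee_pos': array([0.26545346, 0.61988713, 0.22992506]), 'tcp_rot': array([ 0.69238713,  0.14133889,  0.69296171, -0.1429246 ]), 'force': array([0.62380031, 0.20226584, 1.82967053]), 'ft_torque': array([-0.01030656,  0.00299381,  0.02844375]), 'gripper_width': 0.08574404974463212} 0.0187
top [[429.4867869    0.         283.51761558]
 [  0.         429.4867869  207.75642727]
 [  0.           0.           1.        ]] [[-0.12195765 -0.99252809 -0.00378497  0.07233631]
 [-0.97179189  0.1201835  -0.20291983  0.49513758]
 [ 0.20185852 -0.02106942 -0.97918804  1.26029068]
 [ 0.          0.          0.          1.        ]]
side [[463.26358848   0.         272.88214449]
 [  0.         463.26358848 213.44902057]
 [  0.           0.           1.        ]] [[ 0.8670999  -0.49776406  0.01920172 -0.41904532]
 [-0.25605871 -0.47845354 -0.83995009  0.23784102]
 [ 0.4272841   0.72340387 -0.54232384  1.10182643]
 [ 0.          0.          0.          1.        ]]
```

View pics/top0.png

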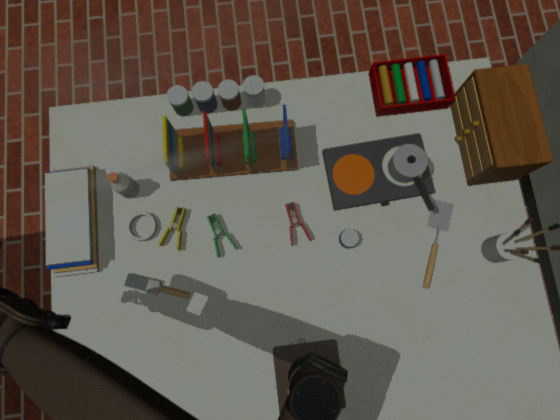

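View pics/side0.png

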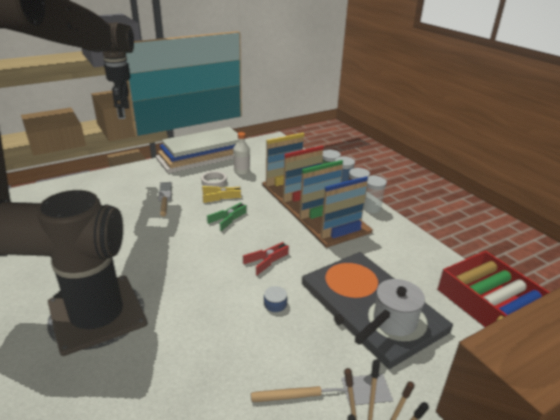

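Three clamps are on the table: yellow (172,228), green (220,235) and red (297,222). There is no blue one. The pot is on the right, on the white ring, and the hot ring is at (353,174). Next I'll measure.

```bash
cat > h.py <<'E'
from plant import manip
import cv2,numpy as np
from scipy.spatial.transform import Rotation as R
def cam(n,save=None):
    c=manip.read_camera(n)
    if save: cv2.imwrite(f"pics/{save}.png",c["pixels"])
    return c
def pts(c):
    K=c["mtx"];E=c["extrinsics"];d=c["depth"];v,u=np.mgrid[:d.shape[0],:d.shape[1]]
    p=np.stack([(u-K[0,2])/K[0,0]*d,(v-K[1,2])/K[1,1]*d,d],-1)
    w=(p-E[:3,3])@E[:3,:3]; w[d==0]=np.nan
    return w
def ray(c,uv,z):
    K=c["mtx"];E=c["extrinsics"];uv=np.atleast_2d(np.asarray(uv,float))
    d=np.c_[(uv[:,0]-K[0,2])/K[0,0],(uv[:,1]-K[1,2])/K[1,1],np.ones(len(uv))]@E[:3,:3]
    o=-E[:3,:3].T@E[:3,3]
    return o+d*((z-o[2])/d[:,2])[:,None]
def proj(c,P):
    E=c["extrinsics"];q=np.atleast_2d(P)@E[:3,:3].T+E[:3,3];q=q@c["mtx"].T
    return q[:,:2]/q[:,2:]
HUE={"red":[(0,6),(174,180)],"yellow":[(22,32)],"green":[(55,80)],"blue":[(105,125)],"orange":[(8,15)]}
def mask(c,col,s=120,v=60):
    h=cv2.cvtColor(c["pixels"],cv2.COLOR_BGR2HSV)
    m=np.zeros(h.shape[:2],bool)
    for a,b in HUE[col]: m|=(h[...,0]>=a)&(h[...,0]<=b)
    return m&(h[...,1]>s)&(h[...,2]>v)
def blobs(m,amin=20):
    n,l,st,ce=cv2.connectedComponentsWithStats(m.astype(np.uint8),connectivity=8)
    return [(l==i,st[i],ce[i]) for i in range(1,n) if st[i,4]>=amin]
def rd(a,n=4): return np.round(np.asarray(a,float),n).tolist()
def quat(q): return R.from_quat([q[1],q[2],q[3],q[0]])
def st():
    s=manip.state();T=quat(s["tcp_rot"]).as_matrix()
    print("t",round(s["time_s"],2),"tcp",rd(s["ee_pos"]),"toolx",rd(T[:,0],3),"tooly",rd(T[:,1],3),"F",rd(s["force"],1),"w",round(s["gripper_width"]*1000,1),"q6",round(s["joint_pos"][5],2))
    return s,T
def go(pos,yaw=None):
    """shift in current tool axes (mm) to pos; rotation about tool x (rad) so tool y lies along +-yaw"""
    s,T=st()
    d=T.T@(np.asarray(pos)-s["ee_pos"])*1000
    print("shift mm tool axes",rd(d,1))
    if yaw is not None:
        y=np.arctan2(T[1,1],T[0,1]);a=(yaw-y+np.pi/2)%np.pi-np.pi/2
        print("world yaw turn",round(a,3),"=> rx",round(-a,3),"(or",round(-a+np.pi*np.sign(a),3),") q6",round(s["joint_pos"][5],2))
        T2=R.from_rotvec([0,0,a]).as_matrix()@T
        print("shift after turn",rd(T2.T@(np.asarray(pos)-s["ee_pos"])*1000,1))
E
python3 - <<'E'
from h import *
c=dict(np.load("top0.npz"));c2=dict(np.load("side0.npz"))
w=pts(c)
for col in HUE:
    for m,s,ce in blobs(mask(c,col),15):
        P=w[m];print(col,s.tolist(),rd(ce,1),"med",rd(np.nanmedian(P,0),3))
E
```

```text
red [369, 54, 86, 62, 1213] [407.8, 83.8] med [0.867, -0.446, 0.022]
red [203, 111, 6, 48, 169] [205.7, 134.4] med [0.714, 0.207, 0.186]
red [214, 133, 7, 30, 116] [216.9, 147.4] med [0.724, 0.196, 0.046]
red [293, 203, 18, 37, 76] [300.7, 221.6] med [0.451, -0.032, 0.031]
red [286, 204, 8, 41, 74] [290.0, 223.7] med [0.454, -0.002, 0.03]
yellow [379, 66, 13, 38, 228] [385.2, 83.9] med [0.867, -0.364, 0.058]
yellow [163, 116, 5, 46, 177] [164.9, 138.0] med [0.714, 0.323, 0.186]
yellow [473, 120, 6, 6, 30] [475.5, 122.8] med [0.657, -0.568, 0.166]
yellow [463, 129, 7, 5, 18] [466.1, 130.7] med [0.657, -0.565, 0.104]
yellow [177, 137, 7, 20, 107] [180.2, 146.0] med [0.74, 0.311, 0.046]
yellow [159, 207, 19, 38, 130] [168.6, 228.0] med [0.482, 0.373, 0.028]
yellow [176, 208, 9, 42, 138] [179.7, 228.3] med [0.482, 0.338, 0.029]
green [392, 64, 14, 38, 296] [398.2, 82.5] med [0.864, -0.406, 0.057]
green [243, 109, 6, 53, 173] [245.0, 136.7] med [0.701, 0.097, 0.185]
green [252, 148, 4, 12, 36] [253.3, 154.3] med [0.682, 0.084, 0.047]
green [214, 214, 10, 21, 33] [218.2, 223.7] med [0.479,
[... 7888 characters left out ...]
146, 0.016]
orange [24, 164, 15, 49, 617] [31.0, 187.7] med [0.923, 1.238, -0.748]
orange [188, 164, 29, 14, 111] [205.6, 173.2] med [0.647, 0.236, 0.016]
orange [0, 168, 4, 48, 161] [1.4, 189.7] med [0.937, 1.385, -0.748]
orange [108, 173, 9, 9, 62] [112.2, 176.9] med [0.63, 0.489, 0.15]
orange [170, 172, 8, 8, 34] [172.9, 175.8] med [0.653, 0.348, 0.016]
orange [43, 189, 2, 44, 70] [43.4, 212.7] med [0.78, 1.178, -0.749]
orange [6, 191, 15, 47, 575] [13.3, 214.4] med [0.794, 1.326, -0.748]
orange [24, 215, 16, 20, 264] [31.2, 224.4] med [0.733, 1.237, -0.748]
orange [0, 219, 3, 20, 58] [1.0, 228.4] med [0.734, 1.386, -0.749]
orange [6, 245, 8, 13, 39] [8.5, 251.7] med [0.613, 1.349, -0.75]
```

```bash
python3 - <<'E'
from h import *
c=dict(np.load("top0.npz"))
i=c["pixels"]
a=cv2.resize(i[195:265,150:320],None,fx=4.6,fy=4.6,interpolation=cv2.INTER_CUBIC)
cv2.imwrite("pics/z1.png",a)
a=cv2.resize(i[100:220,310:460],None,fx=4.5,fy=4.5,interpolation=cv2.INTER_CUBIC)
cv2.imwrite("pics/z2.png",a)
E
```

```text
(no output)
```

View pics/z1.png

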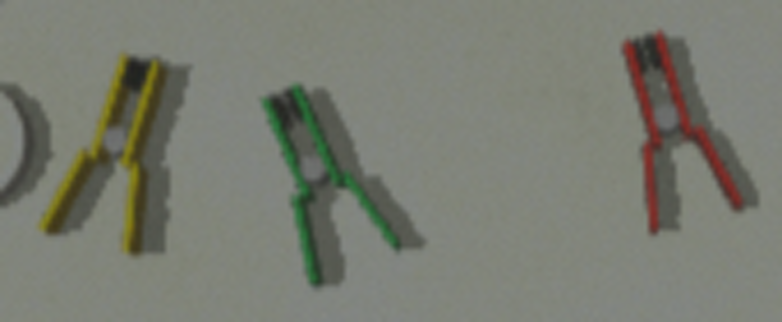

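View pics/z2.png

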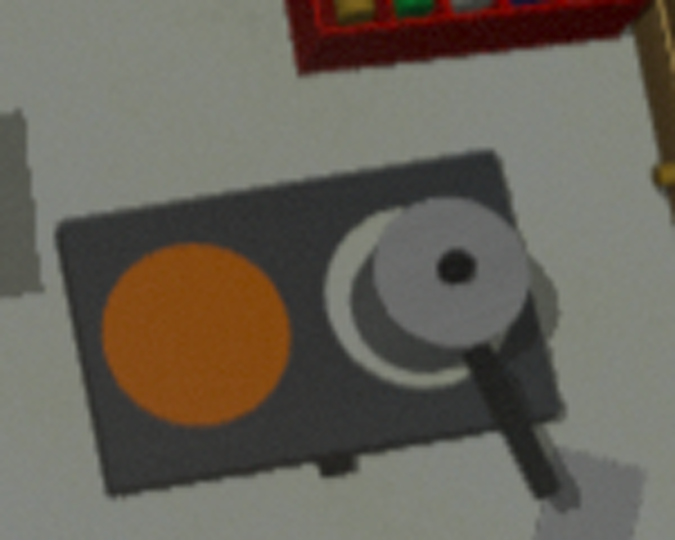

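```bash
cat >> h.py <<'E'
def clamp(c,col):
    w=pts(c);m=mask(c,col,90,40)
    m&=(w[...,2]>.02)&(w[...,2]<.042)&(w[...,0]<.62)&(w[...,0]>.25)
    m=cv2.morphologyEx(m.astype(np.uint8),cv2.MORPH_OPEN,np.ones((1,1)))>0
    v,u=np.nonzero(m)
    if len(u)<40: print(col,"none",len(u)); return None
    P=ray(c,np.c_[u,v],.030)[:,:2]
    me=np.median(P,0);P=P[np.linalg.norm(P-me,axis=1)<.1]
    # axis: PCA then symmetric refinement by min area rect
    me=P.mean(0);_,_,V=np.linalg.svd(P-me);x=V[0]
    if x[0]<0:x=-x
    for k in range(2):
        y=np.array([-x[1],x[0]]);l=np.c_[(P-me)@x,(P-me)@y]
        lo,hi=l[:,0].min(),l[:,0].max()
        b=[];
        for f0,f1 in((0,.12),(.75,1)):
            s=l[(l[:,0]>=lo+f0*(hi-lo))&(l[:,0]<=lo+f1*(hi-lo))]
            b.append([s[:,0].mean(),(s[:,1].max()+s[:,1].min())/2,np.ptp(s[:,1])])
        d=np.array(b[1][:2])-b[0][:2];d=d[0]*x+d[1]*y;x=d/np.linalg.norm(d)
    y=np.array([-x[1],x[0]]);l=np.c_[(P-me)@x,(P-me)@y];lo,hi=l[:,0].min(),l[:,0].max()
    s=l[l[:,0]>lo+.75*(hi-lo),1];o=me+x*((lo+hi)/2+.0085)+y*(s.max()+s.min())/2
    print(col,"n",len(P),"len",round(hi-lo,4),"w",rd([b[0][2],b[1][2]],3),"pin",rd(o),"yaw",round(np.arctan2(x[1],x[0]),3),"grasp(-45)",rd(o-.045*x))
    return o,np.arctan2(x[1],x[0])
def panel(c,col):
    w=pts(c);m=mask(c,col,90,40)&(w[...,2]>.175)&(w[...,2]<.195)&(w[...,0]>.55)
    v,u=np.nonzero(m);P=ray(c,np.c_[u,v],.185)[:,:2]
    r=cv2.minAreaRect((P*1000).astype(np.float32));me=np.array(r[0])/1000
    q=cv2.boxPoints(r)/1000;e=q[1]-q[0];f=q[2]-q[1];x=e if np.linalg.norm(e)>np.linalg.norm(f) else f
    L=np.linalg.norm(x);x=x/L
    if x[0]<0:x=-x
    print("panel",col,"n",len(P),"len",round(L,4),"w",rd(min(r[1])),"edge",rd(me-.07*x),"yaw",round(np.arctan2(x[1],x[0]),3))
    return me-.07*x,np.arctan2(x[1],x[0])
def pot(c):
    w=pts(c);h=cv2.cvtColor(c["pixels"],cv2.COLOR_BGR2HSV)
    reg=(w[...,0]>.42)&(w[...,0]<.8)&(w[...,1]<-.1)&(w[...,1]>-.5)
    # black knob, top z .125
    for nm,a,b,zz in(("knob",.112,.14,.125),):
        m=reg&(w[...,2]>a)&(w[...,2]<b);v,u=np.nonzero(m)
        P=ray(c,np.c_[u,v],zz);print(nm,len(u),rd(P.mean(0)) if len(u) else None)
    m=reg&(w[...,2]>.097)&(w[...,2]<.14)
    bl=max(blobs(m,5),key=lambda b:b[1][4]);cn,_=cv2.findContours(bl[0].astype(np.uint8),0,1)
    k=max(cn,key=len)[:,0,:];P=ray(c,k,.105)[:,:2]
    (cx,cy),r=cv2.minEnclosingCircle((P*1000).astype(np.float32));ce=np.array([cx,cy])/1000
    print("lid centre",rd(ce),"r mm",round(r,1))
    m=reg&(w[...,2]>.078)&(w[...,2]<.1)&(h[...,2]<70)
    v,u=np.nonzero(m);P=ray(c,np.c_[u,v],.094)[:,:2]
    d=np.linalg.norm(P-ce,axis=1);P=P[(d>.06)&(d<.18)]
    me=P.mean(0);V=np.linalg.svd(P-me)[2][0];V=V if V@(me-ce)>0 else -V
    print("handle n",len(P),"mean",rd(me),"range",rd([((P-ce)@V).min(),((P-ce)@V).max()]),"dir",rd(V,3),"yaw of handle",round(np.arctan2(V[1],V[0]),3),"perp offset of centre",round(float((ce-me)@[-V[1],V[0]]),4))
    return ce,me,V
def plate(c):
    w=pts(c);m=mask(c,"orange")&(abs(w[...,2]-.031)<.012)&(w[...,0]>.45)&(w[...,1]<-.05)&(w[...,1]>-.5)
    b=max(blobs(m,5),key=lambda b:b[1][4]);k=cv2.findContours(b[0].astype(np.uint8),0,1)[0][0][:,0,:]
    P=ray(c,k,.03)[:,:2]
    (cx,cy),r=cv2.minEnclosingCircle((P*1000).astype(np.float32));print("hot centre",round(cx/1000,4),round(cy/1000,4),"r",round(r,1),"hull centroid",rd(ray(c,b[2],.03)))
E
python3 - <<'E'
from h import *
c=dict(np.load("top0.npz"))
for k in("red","yellow","green","blue"): clamp(c,k)
for k in("red","yellow","green","blue"): panel(c,k)
pot(c);plate(c)
h=cv2.cvtColor(c["pixels"],cv2.COLOR_BGR2HSV);w=pts(c)
# plate
m=(w[...,2]>.02)&(w[...,2]<.04)&(w[...,0]>.42)&(w[...,1]<-.1)&(w[...,1]>-.43)&(w[...,0]<.76)
b=max(blobs(m),key=lambda b:b[1][4]);v,u=np.nonzero(b[0]);P=ray(c,np.c_[u,v],.03)[:,:2]
print("plate",cv2.minAreaRect((P*1000).astype(np.float32)))
m=b[0]&(h[...,2]>95)&(h[...,1]<70);v,u=np.nonzero(m);P=ray(c,np.c_[u,v],.03)[:,:2]
print("white",len(P),rd(P.min(0)),rd(P.max(0)))
hull=cv2.convexHull((P*1000).astype(np.float32));print(cv2.minEnclosingCircle(hull))
E
```

```text
red n 179 len 0.1256 w [0.062, 0.028] pin [0.4636, -0.0176] yaw 0.159 grasp(-45) [0.4192, -0.0247]
yellow n 231 len 0.1276 w [0.064, 0.031] pin [0.4945, 0.3481] yaw -0.384 grasp(-45) [0.4528, 0.365]
green n 147 len 0.1251 w [0.061, 0.027] pin [0.457, 0.2203] yaw 0.306 grasp(-45) [0.4141, 0.2068]
blue none 0
panel red n 165 len 0.1424 w 9.8463 edge [0.6412, 0.2083] yaw -0.018
panel yellow n 185 len 0.9082 w 138.5551 edge [0.7104, -0.1944] yaw 1.568
panel green n 145 len 0.1423 w 8.9091 edge [0.6333, 0.0973] yaw -0.031
panel blue n 140 len 0.1399 w 8.7262 edge [0.6325, -0.0182] yaw -0.039
knob 188 [0.5866, -0.3725, 0.125]
lid centre [0.586, -0.3809] r mm 54.1
handle n 201 mean [0.4805, -0.4067] range [0.0598, 0.1574] dir [-0.956, -0.292] yaw of handle -2.845 perp offset of centre 0.0061
hot centre 0.5867 -0.2197 r 66.9 hull centroid [[0.5858, -0.2205, 0.03]]
plate ((582.8540649414062, -287.022705078125), (211.632568359375, 296.7485046386719), 2.8307435512542725)
white 285 [0.529, -0.4189] [0.6953, -0.1445]
((627.5631103515625, -284.71722412109375), 150.345703125)
```

```bash
sed -i 's/&(w\[...,2\]<.195)&(w\[...,0\]>.55)/\&(w[...,2]<.195)\&(w[...,0]>.55)\&(w[...,1]>-.1)\&(w[...,0]<.85)/' h.py; python3 - <<'E'
from h import *
from scipy.optimize import least_squares
c=dict(np.load("top0.npz"))
panel(c,"yellow")
w=pts(c);h=cv2.cvtColor(c["pixels"],cv2.COLOR_BGR2HSV)
print("whitering zoom",rd(ray(c,[403.3,166.2],.03)))
reg=(w[...,0]>.5)&(w[...,0]<.68)&(w[...,1]<-.3)&(w[...,1]>-.46)
z=w[...,2][reg];print(np.histogram(z,bins=np.arange(0.07,.14,.005)))
m=reg&(w[...,2]>.098)&(w[...,2]<.108)
v,u=np.nonzero(m);print("lid px",u.min(),u.max(),v.min(),v.max(),rd(w[m].mean(0)),rd(w[m].min(0)),rd(w[m].max(0)))
m=reg&(w[...,2]>.118);v,u=np.nonzero(m);print("knob",len(u),rd(w[m].mean(0)),u.mean(),v.mean())
# white ring pixels
m=reg&(abs(w[...,2]-.03)<.006)&(h[...,2]>90);v,u=np.nonzero(m);print(len(u));P=ray(c,np.c_[u,v],.03)[:,:2]
r=least_squares(lambda p:np.clip(np.abs(np.linalg.norm(P-p[:2],axis=1)-p[2])-.004,0,None),[.58,-.38,.06],loss="soft_l1",f_scale=.003);print(rd(r.x))
# plate dark corners
pr=np.array([[60,228],[495,152],[562,412],[110,495]])/4.5+[310,100]
q=ray(c,pr,.03)[:,:2];print(rd(q),"centre",rd(q.mean(0)),[rd(q[(i+1)%4]-q[i]) for i in range(4)])
E
```

```text
panel yellow n 183 len 0.1383 w 11.34 edge [0.6421, 0.3273] yaw -0.065
whitering zoom [[0.5913, -0.3816, 0.03]]
(array([ 22,  18,  20,  33,  64,  32,  33, 484, 341,  18,  18,  23,   1,
         0]), array([0.07 , 0.075, 0.08 , 0.085, 0.09 , 0.095, 0.1  , 0.105, 0.11 ,
       0.115, 0.12 , 0.125, 0.13 , 0.135, 0.14 ]))
lid px 393 427 144 185 [0.5834, -0.3783, 0.1062] [0.5089, -0.4294, 0.0982] [0.6383, -0.3299, 0.108]
knob 43 [0.5867, -0.3776, 0.1254] 410.9767441860465 158.1860465116279
272
[0.5929, -0.3829, 0.0606]
[[0.6736, -0.1379], [0.6917, -0.4541], [0.4978, -0.4647], [0.4782, -0.1449]] centre [0.5853, -0.3004] [[0.0182, -0.3162], [-0.1939, -0.0106], [-0.0197, 0.3197], [0.1954, 0.007]]
```

```bash
python3 - <<'E'
from h import *
go([.5,.35,.231]);go([.4815,-.407,.231],-1.29)
E
```

```text
t 0.1 tcp [0.2655, 0.6199, 0.2301] toolx [-0.001, -0.002, -1.0] tooly [0.394, 0.919, -0.002] F [-0.2, -0.1, -0.1] w 85.2 q6 -0.15
shift mm tool axes [-0.7, -155.8, 321.9]
t 0.1 tcp [0.2655, 0.6199, 0.2301] toolx [-0.001, -0.002, -1.0] tooly [0.394, 0.919, -0.002] F [-0.2, -0.1, -0.1] w 85.2 q6 -0.15
shift mm tool axes [0.7, -858.9, 603.0]
world yaw turn 0.686 => rx -0.686 (or 2.456 ) q6 -0.15
shift after turn [1.3, -1046.6, -77.1]
```

```bash
python3 -m inch '[[[0,-17,36,0,0,0],[0,-17,36,0,0,0],[0,-17,36,0,0,0],[0,-17,36,0,0,0],[0,-17,36,0,0,0],[0,-17,36,0,0,0],[0,-17,36,0,0,0],[0,-17,36,0,0,0],[0,-17,36,0,0,0],[0,0,0,0,0,0]]]' 85 40; python3 -c "
from h import *
go([.4815,-.407,.231],-1.29)"
```

```text
time_s: 1.1
ee_pos: [0.506, 0.3487, 0.2307]
tcp_rot: [0.692, 0.143, 0.692, -0.145]
force: [-1.0, -0.5, 0.5]
gripper_width: 0.0851
t 1.1 tcp [0.506, 0.3487, 0.2307] toolx [0.0, -0.002, -1.0] tooly [0.399, 0.917, -0.001] F [-1.0, -0.5, 0.5] w 85.1 q6 -0.72
shift mm tool axes [0.9, -702.8, 278.9]
world yaw turn 0.691 => rx -0.691 (or 2.451 ) q6 -0.72
shift after turn [0.5, -719.3, -232.9]
```

```bash
python3 -m inch '[[[0,0,0,-0.115,0,0],[0,0,0,-0.115,0,0],[0,0,0,-0.115,0,0],[0,0,0,-0.115,0,0],[0,0,0,-0.115,0,0],[0,0,0,-0.115,0,0],[0,0,0,0,0,0]]]'; python3 -c "
from h import *
go([.4815,-.407,.231],-1.29)"
```

```text
time_s: 1.8
ee_pos: [0.5025, 0.3527, 0.2308]
tcp_rot: [0.699, -0.101, 0.7, 0.101]
force: [-0.3, -0.0, -0.3]
gripper_width: 0.0848
t 1.8 tcp [0.5025, 0.3527, 0.2308] toolx [-0.001, -0.0, -1.0] tooly [-0.282, 0.959, 0.0] F [-0.3, -0.0, -0.3] w 84.8 q6 -1.41
shift mm tool axes [-0.0, -723.0, -234.3]
world yaw turn -0.005 => rx 0.005 (or -3.137 ) q6 -1.41
shift after turn [-0.0, -724.1, -230.8]
```

```bash
for i in 1 2; do :; done; python3 -m inch '[[[0,0,0,0.15,0,0],[0,0,0,0.15,0,0],[0,0,0,0.15,0,0],[0,0,0,0.15,0,0],[0,0,0,0.15,0,0],[0,0,0,0.15,0,0],[0,0,0,0.15,0,0],[0,0,0,0.15,0,0],[0,0,0,0.15,0,0],[0,0,0,0.15,0,0]]]';python3 -m inch '[[[0,0,0,0.15,0,0],[0,0,0,0.15,0,0],[0,0,0,0.15,0,0],[0,0,0,0.15,0,0],[0,0,0,0.15,0,0],[0,0,0,0.15,0,0],[0,0,0,0.15,0,0],[0,0,0,0.15,0,0],[0,0,0,0.15,0,0],[0,0,0,0.15,0,0]]]'; python3 -m inch '[[[0,0,0,0.142,0,0],[0,0,0,0,0,0]]]' ; python3 -c "
from h import *
go([.4815,-.407,.231],-1.29)"
```

```text
time_s: 2.8
ee_pos: [0.5028, 0.3526, 0.231]
tcp_rot: [0.579, 0.406, 0.579, -0.406]
force: [0.4, -0.1, 0.6]
gripper_width: 0.085
time_s: 3.8
ee_pos: [0.5028, 0.3526, 0.231]
tcp_rot: [-0.147, -0.691, -0.147, 0.692]
force: [0.2, -0.3, 1.0]
gripper_width: 0.0849
time_s: 4.0
ee_pos: [0.5028, 0.3525, 0.231]
tcp_rot: [-0.1, -0.7, -0.1, 0.7]
force: [-0.5, -0.5, -0.1]
gripper_width: 0.0851
t 4.0 tcp [0.5028, 0.3525, 0.231] toolx [-0.001, -0.0, -1.0] tooly [0.279, -0.96, -0.0] F [-0.5, -0.5, -0.1] w 85.1 q6 1.73
shift mm tool axes [0.1, 723.3, 232.7]
world yaw turn -0.002 => rx 0.002 (or -3.139 ) q6 1.73
shift after turn [0.1, 723.9, 231.0]
```

```bash
python3 -m inch '[[[0,36,11.6,0,0,0],[0,36,11.6,0,0,0],[0,36,11.6,0,0,0],[0,36,11.6,0,0,0],[0,36,11.6,0,0,0],[0,36,11.6,0,0,0],[0,36,11.6,0,0,0],[0,36,11.6,0,0,0],[0,36,11.6,0,0,0],[0,36,11.6,0,0,0]]]';python3 -m inch '[[[0,36,11.6,0,0,0],[0,36,11.6,0,0,0],[0,36,11.6,0,0,0],[0,36,11.6,0,0,0],[0,36,11.6,0,0,0],[0,36,11.6,0,0,0],[0,36,11.6,0,0,0],[0,30,11.6,0,0,0],[0,20,11.6,0,0,0],[0,0,0,0,0,0]]]'; python3 -c "
from h import *
c=cam('top','t1');cam('side','s1')
pot(c)
go([.4815,-.407,.131],-1.29)"
```

```text
time_s: 5.0
ee_pos: [0.4928, -0.027, 0.2314]
tcp_rot: [0.101, 0.7, 0.101, -0.7]
force: [0.6, 0.6, -0.1]
gripper_width: 0.085
time_s: 6.0
ee_pos: [0.4772, -0.3474, 0.231]
tcp_rot: [-0.1, -0.7, -0.1, 0.7]
force: [-0.3, 0.7, -0.2]
gripper_width: 0.0848
knob 148 [0.591, -0.3701, 0.125]
lid centre [0.5885, -0.3788] r mm 52.8h.py:93: RuntimeWarning: Mean of empty slice.
  me=P.mean(0);V=np.linalg.svd(P-me)[2][0];V=V if V@(me-ce)>0 else -V
  ret = um.true_divide(
Traceback (most recent call last):
  File "h.py", line 94, in pot
    print("handle n",len(P),"mean",rd(me),"range",rd([((P-ce)@V).min(),((P-ce)@V).max()]),"dir",rd(V,3),"yaw of handle",round(np.arctan2(V[1],V[0]),3),"perp offset of centre",round(float((ce-me)@[-V[1],V[0]]),4))
                                                      ~~~~~~~~~~~~~~^^
ValueError: zero-size array to reduction operation minimum which has no identity
```

View pics/t1.png

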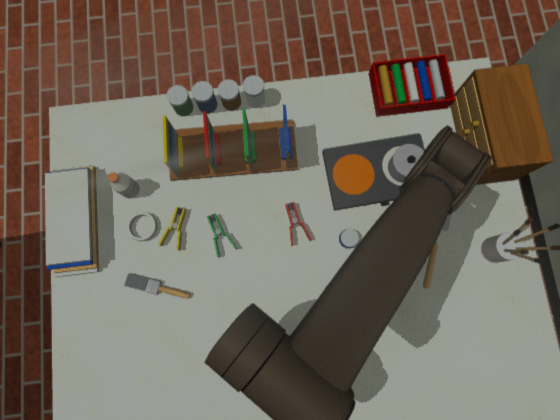

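View pics/s1.png

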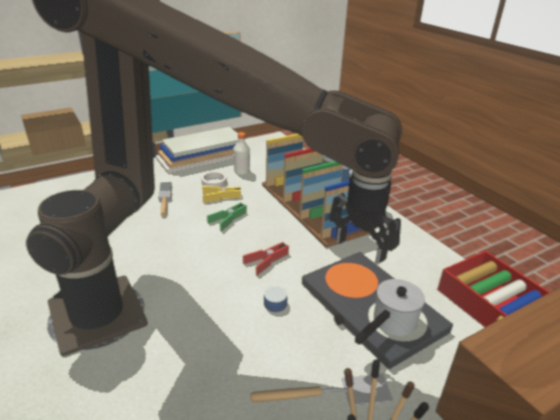

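```bash
python3 - <<'E'
from h import *
c=dict(np.load("side0.npz"));t=dict(np.load("top0.npz"))
i=c["pixels"].copy();j=t["pixels"].copy()
p=np.array([.5875,-.3785]);V=np.array([np.cos(-2.86),np.sin(-2.86)])
L=np.array([[*(p+V*a),.094] for a in(.0,.05,.11,.16)]+[[*p,.125]])
for im,cc in((i,c),(j,t)):
    q=proj(cc,L);print(rd(q,1))
    for k in q: cv2.circle(im,tuple(int(round(x)) for x in k),1,(0,0,255),-1)
a=cv2.resize(i[270:360,340:450],None,fx=4.5,fy=4.5,interpolation=cv2.INTER_CUBIC)
b=cv2.resize(j[130:220,370:450],None,fx=4.5,fy=4.5,interpolation=cv2.INTER_CUBIC)
cv2.imwrite("pics/z3.png",np.hstack([a[:400],b[:400]])[:, :800])
E
```

```text
[[399.3, 298.9], [387.1, 310.3], [371.3, 324.9], [357.3, 338.0], [401.7, 288.4]]
[[408.2, 161.2], [415.7, 175.9], [424.8, 193.8], [432.6, 209.0], [411.2, 157.9]]
```

View pics/z3.png

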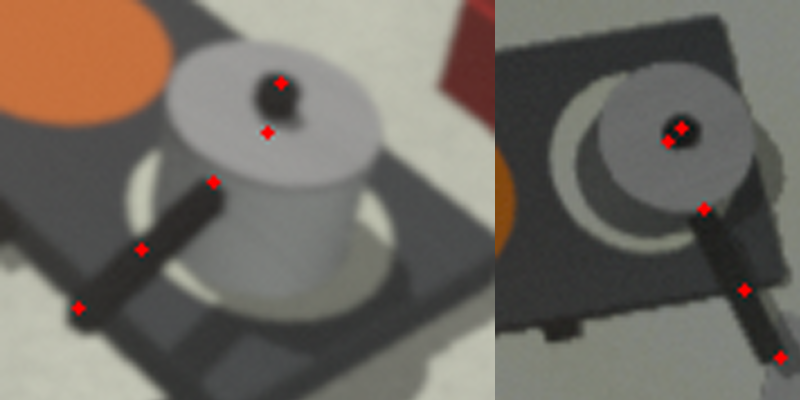

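```bash
python3 -c "
from h import *
go([.482,-.406,.131],-1.29)"
```

```text
t 6.1 tcp [0.4777, -0.3448, 0.231] toolx [-0.0, 0.001, -1.0] tooly [0.281, -0.96, -0.001] F [0.9, -0.2, -0.6] w 85.2 q6 0.49
shift mm tool axes [99.9, 60.1, 13.1]
world yaw turn -0.004 => rx 0.004 (or -3.137 ) q6 0.49
shift after turn [99.9, 60.1, 12.9]
```

```bash
python3 -m inch '[[[0,30,6.5,0,0,0],[0,30,6.5,0,0,0],[30,0,0,0,0,0],[35,0,0,0,0,0],[35,0,0,0,0,0],[0,0,0,0,0,0]]]' 55 40; python3 -c "
from h import *
cam('side','s2');go([.482,-.406,.066],-1.29)"
```

```text
time_s: 6.7
ee_pos: [0.48, -0.4016, 0.125]
tcp_rot: [-0.097, -0.698, -0.105, 0.702]
force: [-0.1, 0.8, -0.8]
gripper_width: 0.055
t 6.75 tcp [0.4813, -0.4033, 0.1285] toolx [-0.004, 0.005, -1.0] tooly [0.283, -0.959, -0.006] F [-0.1, -0.5, 1.2] w 54.6 q6 0.43
shift mm tool axes [62.4, 3.1, -0.0]
world yaw turn -0.006 => rx 0.006 (or -3.136 ) q6 0.43
shift after turn [62.4, 3.1, -0.1]
```

View pics/s2.png

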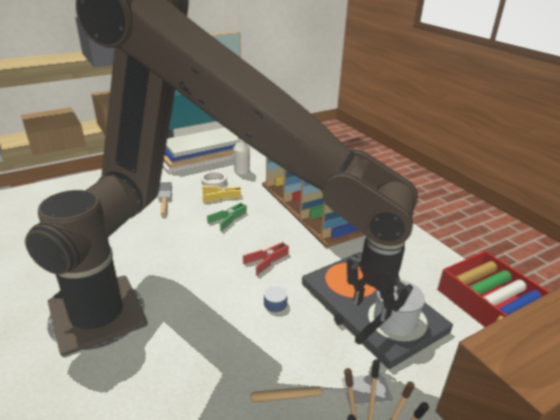

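```bash
python3 -m inch '[[[20,1,0,0,0,0],[20,1,0,0,0,0],[15,0,0,0,0,0],[7,0,0,0,0,0],[0,0,0,0,0,0],[0,0,0,0,0,0]]]' ; python3 -c "
from h import *
st()"; python3 -m inch '[[[0,0,0,0,0,0],[0,0,0,0,0,0],[0,0,0,0,0,0],[0,0,0,0,0,0],[0,0,0,0,0,0],[0,0,0,0,0,0]]]' 0 40;python3 -c "
from h import *
st()"
```

```text
time_s: 7.35
ee_pos: [0.4834, -0.4086, 0.0706]
tcp_rot: [0.101, 0.7, 0.1, -0.7]
force: [1.0, 1.0, 0.6]
gripper_width: 0.0549
t 7.35 tcp [0.4834, -0.4086, 0.0706] toolx [0.001, -0.001, -1.0] tooly [0.281, -0.96, 0.002] F [1.0, 1.0, 0.6] w 54.9 q6 0.42
time_s: 7.95
ee_pos: [0.4831, -0.4087, 0.0702]
tcp_rot: [0.101, 0.7, 0.1, -0.7]
force: [-0.7, 0.2, 4.8]
gripper_width: 0.0155
t 7.95 tcp [0.4831, -0.4087, 0.0702] toolx [0.001, -0.001, -1.0] tooly [0.281, -0.96, 0.001] F [-0.7, 0.2, 4.8] w 15.5 q6 0.42
```

```bash
python3 -m inch '[[[0,-5,-1.4,0,0,0],[0,-10,-2.8,0,0,0],[0,-10,-2.8,0,0,0],[0,-10,-2.8,0,0,0],[0,-10,-2.8,0,0,0],[0,-10,-2.8,0,0,0],[0,-10,-2.8,0,0,0],[0,-10,-2.8,0,0,0],[0,0,0,0,0,0],[0,0,0,0,0,0]]]'; python3 -c "
from h import *
st();cam('side','s3');cam('top','t3')"
```

```text
time_s: 8.95
ee_pos: [0.4823, -0.3286, 0.0698]
tcp_rot: [0.1, 0.7, 0.101, -0.7]
force: [0.2, -0.4, 6.7]
gripper_width: 0.0152
t 8.95 tcp [0.4823, -0.3286, 0.0698] toolx [0.0, 0.002, -1.0] tooly [0.282, -0.959, -0.002] F [0.2, -0.4, 6.7] w 15.2 q6 0.51
```

View pics/s3.png

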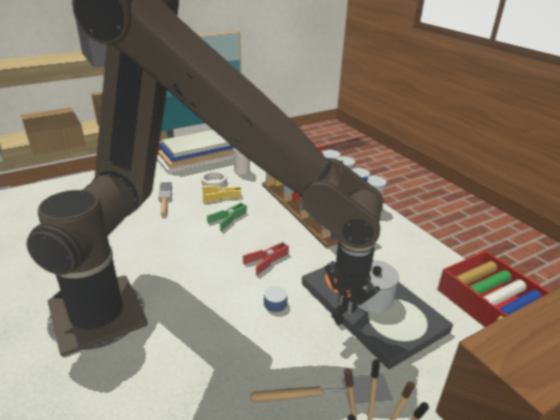

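View pics/t3.png

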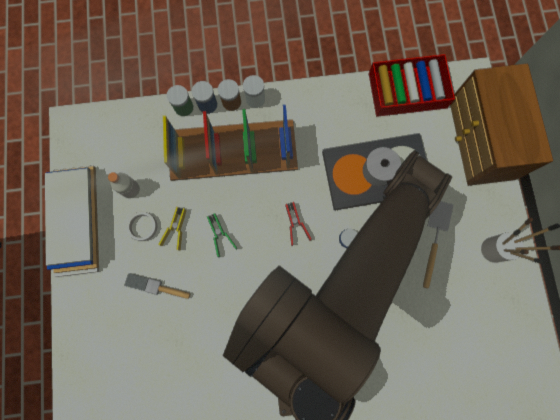

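```bash
cat >> h.py <<'E'
def knob(c):
    w=pts(c);h=cv2.cvtColor(c["pixels"],cv2.COLOR_BGR2HSV)
    m=(w[...,2]>.117)&(w[...,2]<.13)&(w[...,0]>.53)&(w[...,0]<.65)&(w[...,1]<-.15)&(w[...,1]>-.45)&(h[...,2]<90)
    b=max(blobs(m,4),key=lambda b:b[1][4]);P=w[b[0]];print("knob n",len(P),rd(P.mean(0)),"mid",rd((P.min(0)+P.max(0))/2))
E
python3 - <<'E'
from h import *
t=dict(np.load("top0.npz"));knob(t)
c=cam('top');knob(c)
s=cam('side');w=pts(s);h=cv2.cvtColor(s["pixels"],cv2.COLOR_BGR2HSV)
m=(abs(w[...,2]-.03)<.008)&(h[...,2]>105)&(h[...,1]<60)&(w[...,0]>.5)&(w[...,0]<.68)&(w[...,1]<-.3)&(w[...,1]>-.46)
v,u=np.nonzero(m);P=ray(s,np.c_[u,v],.03)[:,:2];hl=cv2.convexHull((P*1000).astype(np.float32));print(len(P),cv2.minEnclosingCircle(hl),rd(P.min(0)),rd(P.max(0)))
w=pts(c);h=cv2.cvtColor(c["pixels"],cv2.COLOR_BGR2HSV)
m=(abs(w[...,2]-.03)<.008)&(h[...,2]>105)&(h[...,1]<60)&(w[...,0]>.5)&(w[...,0]<.68)&(w[...,1]<-.3)&(w[...,1]>-.46)
v,u=np.nonzero(m);P=ray(c,np.c_[u,v],.03)[:,:2];print(len(P),rd(P.min(0)),rd(P.max(0)))
E
```

```text
knob n 43 [0.5864, -0.3778, 0.1251] mid [0.5869, -0.3774, 0.1238]
knob n 39 [0.585, -0.2984, 0.1245] mid [0.5852, -0.2995, 0.1241]
1869 ((600.7052612304688, -365.1487731933594), 83.68556213378906) [0.5266, -0.4475] [0.665, -0.3033]
176 [0.6145, -0.4224] [0.6597, -0.356]
```

```bash
python3 -m inch '[[[0,-5,-1.5,0,0,0],[0,-10,-3,0,0,0],[0,-10,-3,0,0,0],[0,-10,-3,0,0,0],[0,-10,-3,0,0,0],[0,-10,-3,0,0,0],[0,-10,-3,0,0,0],[0,-9.5,-3.4,0,0,0],[0,0,0,0,0,0],[0,0,0,0,0,0]]]'; python3 - <<'E'
from h import *
st();s=cam('side','s4');c=cam('top','t4');knob(c)
w=pts(s);h=cv2.cvtColor(s["pixels"],cv2.COLOR_BGR2HSV)
m=((abs(w[...,2]-.03)<.008)&(h[...,2]>105)&(h[...,1]<60)&(w[...,0]>.5)&(w[...,0]<.68)&(w[...,1]<-.3)&(w[...,1]>-.46))
b=max(blobs(m),key=lambda b:b[1][4]);v,u=np.nonzero(b[0]);P=ray(s,np.c_[u,v],.03)[:,:2];print("white side",len(P),rd(P.mean(0)),rd(P.min(0)),rd(P.max(0)))
E
```

```text
time_s: 10.15
ee_pos: [0.4832, -0.251, 0.0698]
tcp_rot: [0.1, 0.7, 0.101, -0.7]
force: [1.3, -1.5, 6.0]
gripper_width: 0.015
t 10.15 tcp [0.4832, -0.251, 0.0698] toolx [0.0, 0.001, -1.0] tooly [0.282, -0.959, -0.001] F [1.3, -1.5, 6.0] w 15.0 q6 0.62
knob n 40 [0.5853, -0.2203, 0.1244] mid [0.5861, -0.2214, 0.1231]
white side 2055 [0.5951, -0.3807] [0.5306, -0.4475] [0.6647, -0.3101]
```

View pics/s4.png

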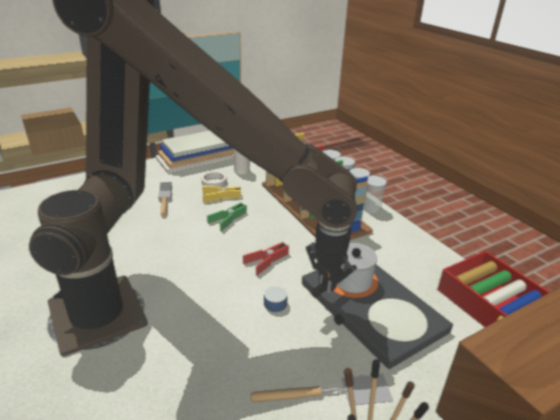

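```bash
python3 -m inch '[[[0,0,0,0,0,0],[0,0,0,0,0,0],[0,0,0,0,0,0],[0,0,0,0,0,0]]]' 50; python3 -m inch '[[[-20,0,0,0,0,0],[-30,0,0,0,0,0],[-40,0,0,0,0,0],[-40,0,0,0,0,0],[-30,0,0,0,0,0],[0,0,0,0,0,0]]]' 70; python3 - <<'E'
from h import *
s=dict(np.load("side0.npz"));w=pts(s)
for z in(.03,):
    m=mask(s,"orange",120,80)&(abs(w[...,2]-.03)<.008)&(w[...,0]>.5)&(w[...,0]<.68)&(w[...,1]<-.1)&(w[...,1]>-.3)
    b=max(blobs(m),key=lambda b:b[1][4]);v,u=np.nonzero(b[0]);P=ray(s,np.c_[u,v],.03)[:,:2];print("hot side",len(P),rd(P.mean(0)),rd(P.min(0)),rd(P.max(0)))
c=cam('top','t5');knob(c)
for k in("red","yellow","green","blue"): clamp(c,k)
st()
E
```

```text
time_s: 10.65
ee_pos: [0.4821, -0.2514, 0.0683]
tcp_rot: [-0.1, -0.699, -0.101, 0.701]
force: [0.7, 0.3, 0.5]
gripper_width: 0.0501
time_s: 11.25
ee_pos: [0.485, -0.2539, 0.2352]
tcp_rot: [0.103, 0.702, 0.098, -0.697]
force: [-0.3, -0.6, 0.7]
gripper_width: 0.0705
hot side 1428 [0.5856, -0.2203] [0.5218, -0.2851] [0.6529, -0.1517]
knob n 42 [0.5869, -0.2205, 0.1237] mid [0.5869, -0.2202, 0.1235]
red n 178 len 0.1256 w [0.062, 0.028] pin [0.4636, -0.0176] yaw 0.159 grasp(-45) [0.4192, -0.0247]
yellow n 227 len 0.1273 w [0.063, 0.03] pin [0.4946, 0.3483] yaw -0.375 grasp(-45) [0.4527, 0.3648]
green n 143 len 0.1223 w [0.061, 0.026] pin [0.4583, 0.2209] yaw 0.308 grasp(-45) [0.4155, 0.2072]
blue none 0
t 11.3 tcp [0.4839, -0.2531, 0.2321] toolx [0.004, -0.003, -1.0] tooly [0.281, -0.96, 0.004] F [-0.7, 0.2, -0.7] w 69.9 q6 0.62
```

View pics/t5.png

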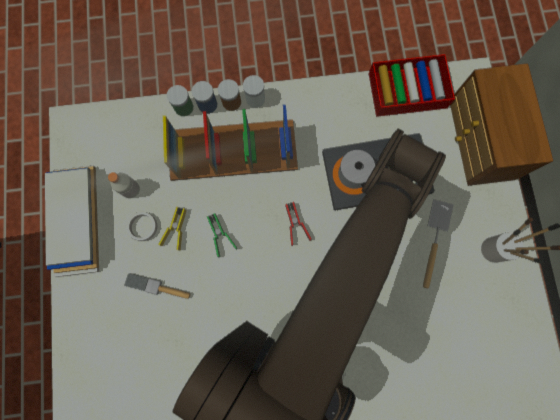

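```bash
python3 -c "
from h import *
go([.4265,-.0237,.15],-1.412)"
```

```text
t 11.3 tcp [0.4839, -0.2531, 0.2321] toolx [0.004, -0.003, -1.0] tooly [0.281, -0.96, 0.004] F [-0.7, 0.2, -0.7] w 69.9 q6 0.62
shift mm tool axes [81.2, -236.6, -9.1]
world yaw turn -0.126 => rx 0.126 (or -3.015 ) q6 0.62
shift after turn [81.1, -235.9, 20.6]
```

```bash
python3 -m inch '[[[0,-24,0,0.126,0,0],[0,-30,2.7,0,0,0],[0,-30,2.7,0,0,0],[0,-30,2.7,0,0,0],[0,-30,2.7,0,0,0],[0,-30,2.7,0,0,0],[0,-30,2.7,0,0,0],[20,-20,2.6,0,0,0],[30,-12,1.3,0,0,0],[30,0,0,0,0,0]]]' 70;  python3 -m inch '[[[0,0,0,0,0,0],[0,0,0,0,0,0]]]'; python3 -c "
from h import *
s=cam('side','s6');c=cam('top','t6');clamp(c,'red');knob(c)
go([.4265,-.0237,.005],-1.412)"
```

```text
time_s: 12.3
ee_pos: [0.4212, -0.0214, 0.1468]
tcp_rot: [-0.056, -0.704, -0.057, 0.706]
force: [0.0, -0.9, -0.6]
gripper_width: 0.07
time_s: 12.5
ee_pos: [0.4218, -0.023, 0.1482]
tcp_rot: [-0.056, -0.704, -0.057, 0.706]
force: [0.5, 0.2, 0.8]
gripper_width: 0.0703
red none 0
knob n 42 [0.5868, -0.2202, 0.1237] mid [0.5883, -0.2204, 0.123]
t 12.6 tcp [0.4236, -0.0237, 0.1505] toolx [0.002, -0.0, -1.0] tooly [0.158, -0.987, 0.001] F [-0.0, -0.6, 0.1] w 70.1 q6 1.12
shift mm tool axes [145.5, 0.4, -2.6]
world yaw turn 0.0 => rx -0.0 (or 3.141 ) q6 1.12
shift after turn [145.5, 0.4, -2.6]
```

View pics/s6.png

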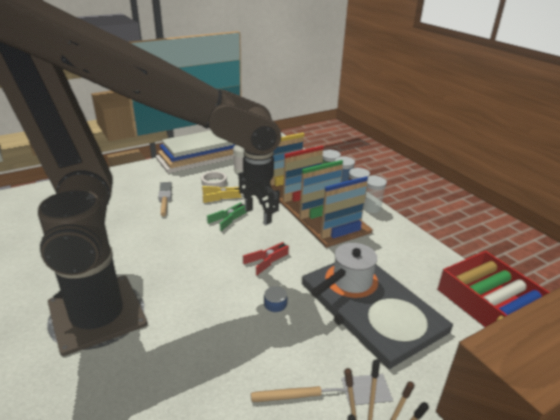

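```bash
python3 -m inch '[[[35,0,-1,0,0,0],[35,0,-1,0,0,0],[30,0,0,0,0,0],[20,0,0,0,0,0],[15,0,0,0,0,0],[6,0,0,0,0,0],[0,0,0,0,0,0],[0,0,0,0,0,0]]]' 72;  python3 -c "
from h import *
st();s=cam('side','s7')
a=cv2.resize(s['pixels'][180:320,180:360],None,fx=4,fy=4);cv2.imwrite('pics/z7.png',a)"
```

```text
time_s: 13.4
ee_pos: [0.4261, -0.0234, 0.0096]
tcp_rot: [0.056, 0.706, 0.056, -0.704]
force: [0.8, 0.3, 0.2]
gripper_width: 0.0721
t 13.4 tcp [0.4261, -0.0234, 0.0096] toolx [0.002, -0.001, -1.0] tooly [0.158, -0.987, 0.001] F [0.8, 0.3, 0.2] w 72.1 q6 1.12
```

View pics/z7.png

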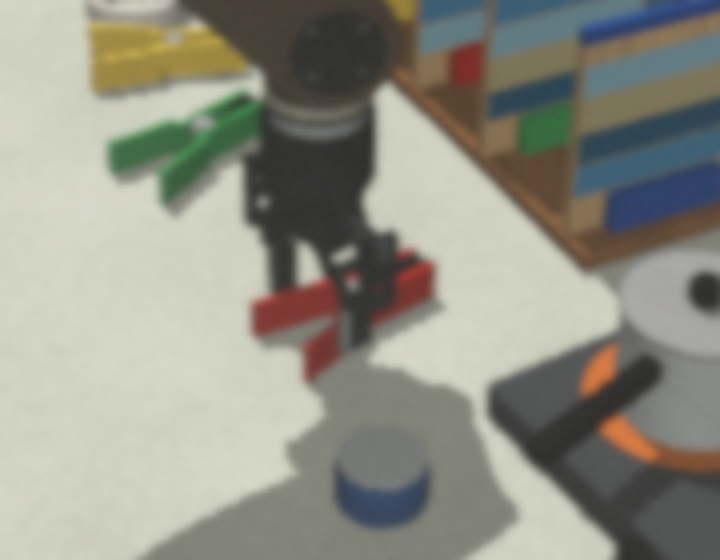

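```bash
python3 -m inch '[[[4,0,0,0,0,0],[0,0,0,0,0,0],[0,0,0,0,0,0]]]' 72; python3 -m inch '[[[0,0,0,0,0,0],[0,0,0,0,0,0],[0,0,0,0,0,0],[0,0,0,0,0,0],[0,0,0,0,0,0],[0,0,0,0,0,0],[0,0,0,0,0,0],[0,0,0,0,0,0]]]' 20 60;  python3 -c "
from h import *
st()"
```

```text
time_s: 13.75
ee_pos: [0.4248, -0.0229, 0.0045]
tcp_rot: [0.056, 0.705, 0.056, -0.705]
force: [0.9, -0.3, -1.3]
gripper_width: 0.0721
time_s: 14.55
ee_pos: [0.4257, -0.0234, 0.0063]
tcp_rot: [0.057, 0.705, 0.056, -0.705]
force: [-5.8, -1.3, 14.6]
gripper_width: 0.0334
t 14.55 tcp [0.4257, -0.0234, 0.0063] toolx [0.0, -0.001, -1.0] tooly [0.159, -0.987, 0.001] F [-5.8, -1.3, 14.6] w 33.4 q6 1.12
```

```bash
python3 - <<'E'
from h import *
c=dict(np.load("top0.npz"));s=dict(np.load("side0.npz"))
for cc,n in((c,"top"),(s,"side")):
  w=pts(cc)
  for col in("yellow","red","green","blue"):
    m=mask(cc,col,90,40)&(w[...,2]>.181)&(w[...,2]<.19)&(w[...,0]>.55)&(w[...,1]>-.1)&(w[...,0]<.85)
    v,u=np.nonzero(m)
    if len(u)<10: print(n,col,len(u));continue
    P=ray(cc,np.c_[u,v],.185)[:,:2];L=np.polyfit(P[:,0],P[:,1],1);D=w[m]
    print(n,col,len(u),"x",rd([P[:,0].min(),P[:,0].max()]),"y at .64",rd(np.polyval(L,.64)),"y at .71",rd(np.polyval(L,.71)),"slope",rd(L[0]),"depth y mean",rd(np.median(D,0)))
E
```

```text
top yellow 152 x [0.6428, 0.7814] y at .64 0.3265 y at .71 0.324 slope -0.0363 depth y mean [0.7132, 0.3236, 0.1861]
top red 147 x [0.64, 0.7825] y at .64 0.2086 y at .71 0.2073 slope -0.0176 depth y mean [0.7122, 0.2071, 0.186]
top green 128 x [0.6349, 0.7744] y at .64 0.0972 y at .71 0.095 slope -0.0306 depth y mean [0.7005, 0.0952, 0.186]
top blue 132 x [0.6324, 0.7724] y at .64 -0.0189 y at .71 -0.0212 slope -0.0342 depth y mean [0.6978, -0.0209, 0.1856]
side yellow 79 x [0.638, 0.7748] y at .64 0.3234 y at .71 0.3214 slope -0.0287 depth y mean [0.7009, 0.3213, 0.1854]
side red 104 x [0.6363, 0.7794] y at .64 0.2074 y at .71 0.2067 slope -0.0097 depth y mean [0.708, 0.2054, 0.1857]
side green 116 x [0.6313, 0.7684] y at .64 0.096 y at .71 0.0938 slope -0.032 depth y mean [0.6946, 0.0932, 0.1854]
side blue 135 x [0.6294, 0.77] y at .64 -0.0197 y at .71 -0.0229 slope -0.0458 depth y mean [0.693, -0.0226, 0.1853]
```

```bash
python3 -m inch '[[[-10,0,0,0,0,0],[-25,0,0,0,0,0],[-30,0,0,0,0,0],[-25,0,0,0,0,0],[-15,0,0,0,0,0],[0,0,0,0,0,0],[0,0,0,0,0,0]]]'; python3 -c "
from h import *
go([.49,.213,.1063],-1.6008)
s=cam('side','s8')
a=cv2.resize(s['pixels'][150:320,180:360],None,fx=3.5,fy=3.5);cv2.imwrite('pics/z8.png',a)"
```

```text
time_s: 15.25
ee_pos: [0.4245, -0.0228, 0.1091]
tcp_rot: [-0.056, -0.705, -0.056, 0.705]
force: [-0.9, -0.7, -0.6]
gripper_width: 0.0332
t 15.25 tcp [0.4245, -0.0228, 0.1091] toolx [-0.0, 0.0, -1.0] tooly [0.158, -0.987, -0.0] F [-0.9, -0.7, -0.6] w 33.2 q6 1.12
shift mm tool axes [2.8, -222.5, -102.0]
world yaw turn -0.189 => rx 0.189 (or -2.953 ) q6 1.12
shift after turn [2.8, -237.6, -58.4]
```

View pics/z8.png

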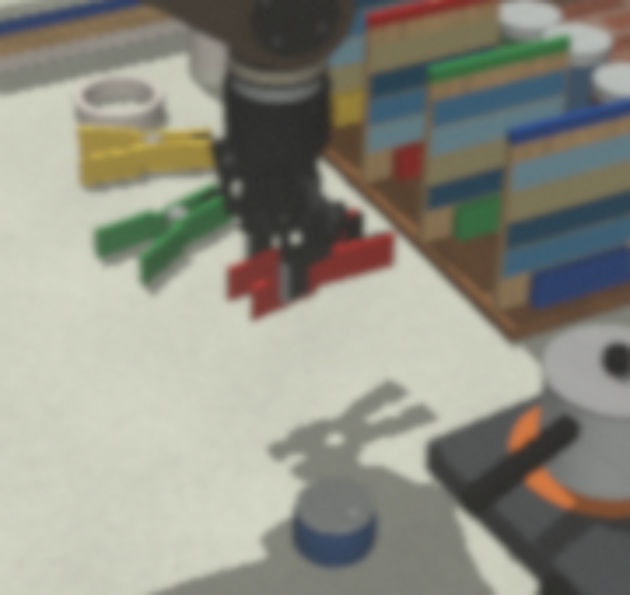

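```bash
python3 -m inch '[[[0,0,0,0.095,0,0],[0,0,0,0.094,0,0],[0,-30,-7.3,0,0,0],[0,-30,-7.3,0,0,0],[0,-30,-7.3,0,0,0],[0,-30,-7.3,0,0,0],[0,-30,-7.3,0,0,0],[0,-30,-7.3,0,0,0],[0,-30,-7.3,0,0,0],[0,-28,-7.3,0,0,0]]]'; python3 -m inch '[[[0,0,0,0,0,0],[0,0,0,0,0,0]]]'; python3 -c "
from h import *
go([.560,.211,.1063],-1.6008)
s=cam('side','s9');t=cam('top','t9')
a=cv2.resize(s['pixels'][130:270,200:380],None,fx=3.5,fy=3.5);cv2.imwrite('pics/z9.png',a)"
```

```text
time_s: 16.3
ee_pos: [0.4893, 0.2144, 0.1072]
tcp_rot: [0.01, -0.706, 0.011, 0.708]
force: [0.8, -0.2, -1.5]
gripper_width: 0.0334
time_s: 16.5
ee_pos: [0.4891, 0.2132, 0.1075]
tcp_rot: [0.01, -0.706, 0.011, 0.708]
force: [0.3, -0.6, -1.0]
gripper_width: 0.0335
t 16.5 tcp [0.4891, 0.2132, 0.1075] toolx [-0.004, -0.001, -1.0] tooly [-0.029, -1.0, 0.001] F [0.3, -0.6, -1.0] w 33.5 q6 1.82
shift mm tool axes [0.9, 0.1, -70.9]
world yaw turn -0.001 => rx 0.001 (or -3.14 ) q6 1.82
shift after turn [0.9, 0.1, -70.9]
```

View pics/z9.png

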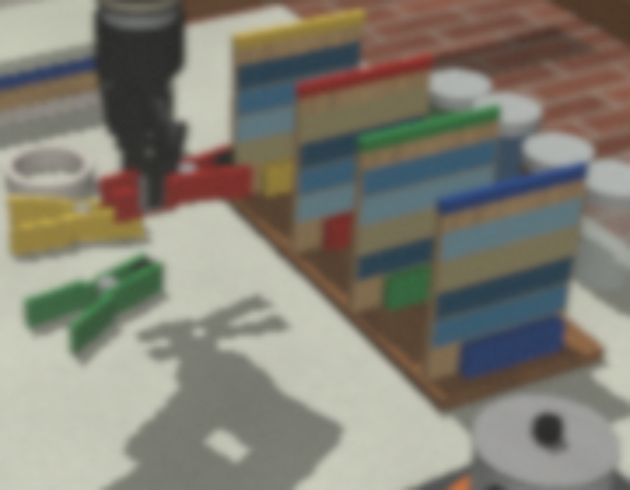

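View pics/t9.png

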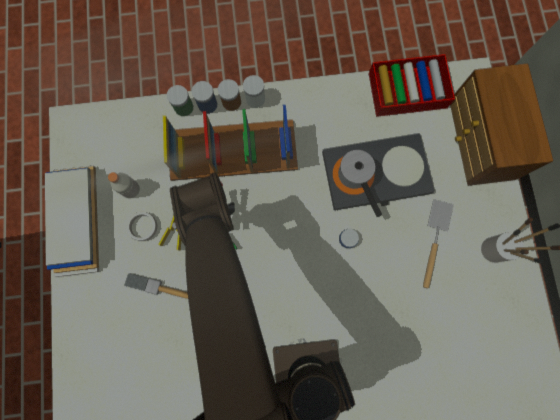

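```bash
python3 -m inch '[[[0.9,0,-15,0,0,0],[0,0,-15,0,0,0],[0,0,-12,0,0,0],[0,0,-10,0,0,0],[0,0,-10,0,0,0],[0,0,-9,0,0,0],[0,0,0,0,0,0],[0,0,0,0,0,0]]]'; python3 -c "
from h import *
go([.560,.211,.1063],-1.6008)
s=cam('side','s10');t=cam('top','t10')
a=cv2.resize(s['pixels'][110:230,230:380],None,fx=4,fy=4);b=cv2.resize(t['pixels'][120:240,170:250],None,fx=4,fy=4);cv2.imwrite('pics/z10.png',np.hstack([a,b])[:, :800])"
```

```text
time_s: 17.4
ee_pos: [0.5612, 0.2111, 0.1083]
tcp_rot: [0.011, -0.707, 0.011, 0.707]
force: [-0.8, 0.8, -1.2]
gripper_width: 0.0332
t 17.4 tcp [0.5612, 0.2111, 0.1083] toolx [-0.001, -0.0, -1.0] tooly [-0.03, -1.0, 0.0] F [-0.8, 0.8, -1.2] w 33.2 q6 1.79
shift mm tool axes [2.0, 0.1, 1.2]
world yaw turn 0.0 => rx -0.0 (or 3.141 ) q6 1.79
shift after turn [2.0, 0.1, 1.2]
```

View pics/z10.png

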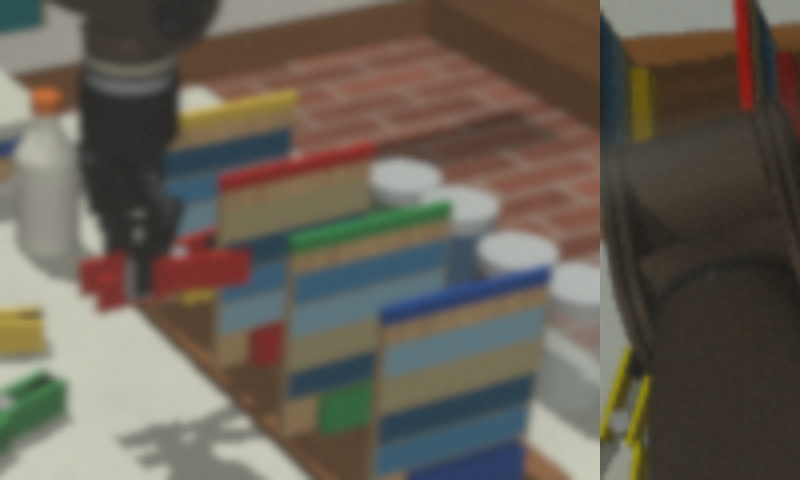

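```bash
python3 -m inch '[[[1.5,0,0,0,0,0],[0,0,0,0,0,0],[0,0,0,0,0,0]]]' 42; python3 -m inch '[[[0,0,0,0,0,0],[0,0,0,0,0,0],[0,0,0,0,0,0],[0,0,0,0,0,0],[0,0,0,0,0,0]]]' 75; python3 -c "
from h import *
st()
s=cam('side','s11')
a=cv2.resize(s['pixels'][110:230,230:380],None,fx=4,fy=4);cv2.imwrite('pics/z11.png',a)"
```

```text
time_s: 17.8
ee_pos: [0.561, 0.2112, 0.1069]
tcp_rot: [0.011, -0.707, 0.011, 0.707]
force: [-0.4, -0.6, -0.6]
gripper_width: 0.0421
time_s: 18.3
ee_pos: [0.5613, 0.2111, 0.107]
tcp_rot: [-0.011, 0.707, -0.011, -0.707]
force: [0.4, -0.3, 0.4]
gripper_width: 0.0748
t 18.3 tcp [0.5613, 0.2111, 0.107] toolx [0.0, 0.0, -1.0] tooly [-0.03, -1.0, -0.0] F [0.4, -0.3, 0.4] w 74.8 q6 1.79
```

View pics/z11.png

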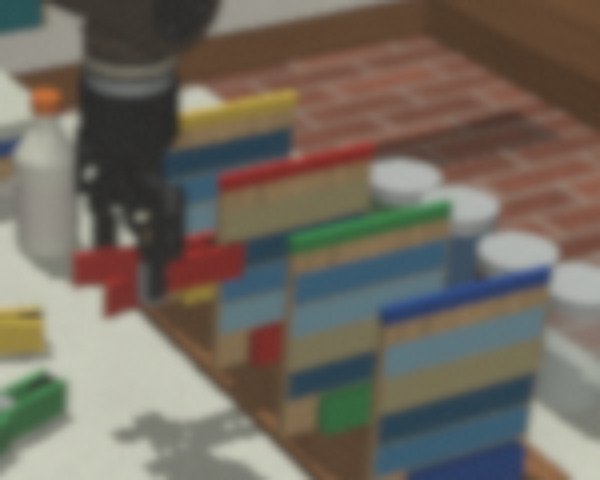

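Clamped and holding. I'll rise and go next to green.

```bash
python3 -m inch '[[[-15,0,0,0,0,0],[-25,0,0,0,0,0],[-30,0,0,0,0,0],[-30,0,0,0,0,0],[-30,0,0,0,0,0],[0,0,40,0,0,0],[0,30,40,0,0,0],[0,40,0,0,0,0],[0,40,0,0,0,0],[0,40,0,0,0,0]]]' 75; python3 -m inch '[[[0,40,0,0,0,0],[0,30,0,0,0,0],[0,0,0,0,0,0]]]'; python3 -c "
from h import *
st()
s=cam('side','s12');t=cam('top','t12')
for k in('yellow','green'):clamp(t,k)
knob(t)
a=cv2.resize(s['pixels'][110:230,200:350],None,fx=3,fy=3);b=cv2.resize(t['pixels'][110:230,150:270],None,fx=3,fy=3);cv2.imwrite('pics/z12.png',np.hstack([a,b]))"
```

```text
time_s: 19.35
ee_pos: [0.4765, 0.0625, 0.2386]
tcp_rot: [-0.01, 0.708, -0.01, -0.706]
force: [0.6, 0.1, 0.2]
gripper_width: 0.0751
time_s: 19.65
ee_pos: [0.4749, -0.0092, 0.2384]
tcp_rot: [-0.012, 0.708, -0.013, -0.706]
force: [0.2, 0.0, -0.1]
gripper_width: 0.0753
t 19.65 tcp [0.4749, -0.0092, 0.2384] toolx [0.002, -0.001, -1.0] tooly [-0.035, -0.999, 0.001] F [0.2, 0.0, -0.1] w 75.3 q6 1.37
yellow n 233 len 0.1274 w [0.064, 0.03] pin [0.4947, 0.3485] yaw -0.38 grasp(-45) [0.4529, 0.3651]
green n 147 len 0.1251 w [0.061, 0.026] pin [0.457, 0.2205] yaw 0.308 grasp(-45) [0.4141, 0.2068]
knob n 42 [0.5865, -0.2201, 0.1242] mid [0.588, -0.2198, 0.123]
```

View pics/z12.png

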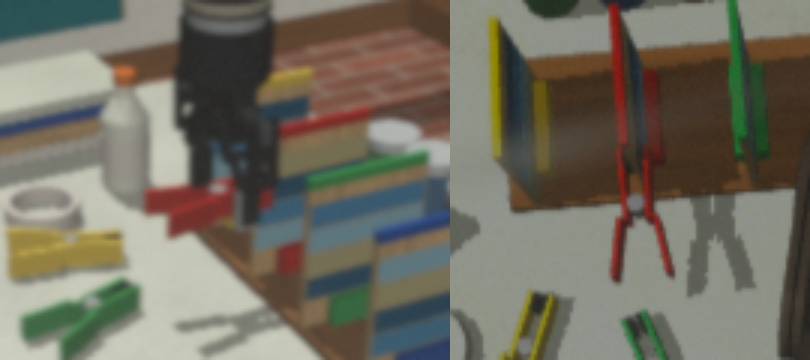

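```bash
python3 - <<'E'
from h import *
t=cam('top');w=pts(t);m=mask(t,'red',90,40)&(w[...,2]>.12)&(w[...,2]<.142)&(w[...,0]<.68)&(w[...,0]>.4)
v,u=np.nonzero(m);P=ray(t,np.c_[u,v],.13);print(len(u),rd(P.min(0)),rd(P.max(0)),"z",rd(np.percentile(w[m][:,2],[5,50,95])))
for a,b in((.51,.53),(.53,.55),(.60,.62),(.62,.64)):
    s=(P[:,0]>a)&(P[:,0]<b)&1
    Q=P[(P[:,0]>a)&(P[:,0]<b)];print(a,len(Q),rd([Q[:,1].min(),Q[:,1].max()]) if len(Q) else '', "z",rd(np.median(w[m][(P[:,0]>a)&(P[:,0]<b)][:,2])))
go([.419,.2084,.12],-1.264)
E
```

```text
230 [0.528, 0.1821, 0.13] [0.6574, 0.2401, 0.13] z [0.1232, 0.1329, 0.1375]
0.51 4 [0.1829, 0.2377] z 0.1297
0.53 39 [0.1821, 0.2401] z 0.1336
0.6 26 [0.1948, 0.2228] z 0.1329
0.62 37 [0.1932, 0.2241] z 0.1332
t 19.8 tcp [0.4748, -0.006, 0.2377] toolx [0.001, 0.0, -1.0] tooly [-0.03, -1.0, -0.0] F [-0.1, 0.7, -0.1] w 75.1 q6 1.37
shift mm tool axes [117.7, -212.6, 62.4]
world yaw turn 0.337 => rx -0.337 (or 2.804 ) q6 1.37
shift after turn [117.8, -221.2, -11.5]
```

```bash
python3 -m inch '[[[0,0,0,-0.112,0,0],[0,0,0,-0.112,0,0],[0,0,0,-0.113,0,0],[0,-30,-2,0,0,0],[0,-35,-2,0,0,0],[0,-35,-2,0,0,0],[0,-35,-2,0,0,0],[0,-35,-2,0,0,0],[0,-30,-1.5,0,0,0],[0,-21,0,0,0,0]]]' 75; python3 -m inch '[[[30,0,0,0,0,0],[40,0,0,0,0,0],[40,0,0,0,0,0],[8,0,0,0,0,0],[0,0,0,0,0,0],[0,0,0,0,0,0]]]'; python3 -c "
from h import *
go([.419,.2084,.0055],-1.264)
s=cam('side','s13')
a=cv2.resize(s['pixels'][110:250,170:350],None,fx=3.5,fy=3.5);cv2.imwrite('pics/z13.png',a)"
```

```text
time_s: 20.8
ee_pos: [0.4176, 0.2109, 0.2373]
tcp_rot: [0.109, 0.699, 0.11, -0.698]
force: [-0.0, 0.4, 0.6]
gripper_width: 0.075
time_s: 21.4
ee_pos: [0.4201, 0.2086, 0.121]
tcp_rot: [0.108, 0.7, 0.108, -0.698]
force: [0.3, 0.1, 0.8]
gripper_width: 0.0752
t 21.4 tcp [0.4201, 0.2086, 0.121] toolx [0.003, 0.001, -1.0] tooly [0.303, -0.953, 0.0] F [0.3, 0.1, 0.8] w 75.2 q6 1.51
shift mm tool axes [115.5, -0.2, 1.5]
world yaw turn -0.001 => rx 0.001 (or -3.141 ) q6 1.51
shift after turn [115.5, -0.2, 1.5]
```

View pics/z13.png

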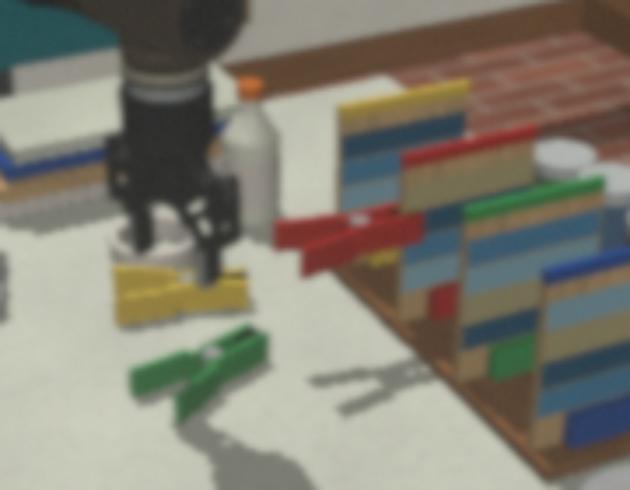

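Red holds level, and green is still where I measured it. Descending.

```bash
python3 -m inch '[[[35,0,0,0,0,0],[30,0,0,0,0,0],[25,0,0,0,0,0],[15,0,0,0,0,0],[8,0,0,0,0,0],[3,0,0,0,0,0],[0,0,0,0,0,0],[0,0,0,0,0,0]]]' 73;  python3 -c "
from h import *
st();s=cam('side','s14')
a=cv2.resize(s['pixels'][130:270,160:340],None,fx=3.5,fy=3.5);cv2.imwrite('pics/z14.png',a)"
```

```text
time_s: 22.25
ee_pos: [0.4201, 0.2081, 0.0043]
tcp_rot: [0.108, 0.7, 0.108, -0.698]
force: [-0.2, 0.6, -0.4]
gripper_width: 0.073
t 22.25 tcp [0.4201, 0.2081, 0.0043] toolx [0.003, 0.001, -1.0] tooly [0.302, -0.953, 0.0] F [-0.2, 0.6, -0.4] w 73.0 q6 1.51
```

View pics/z14.png

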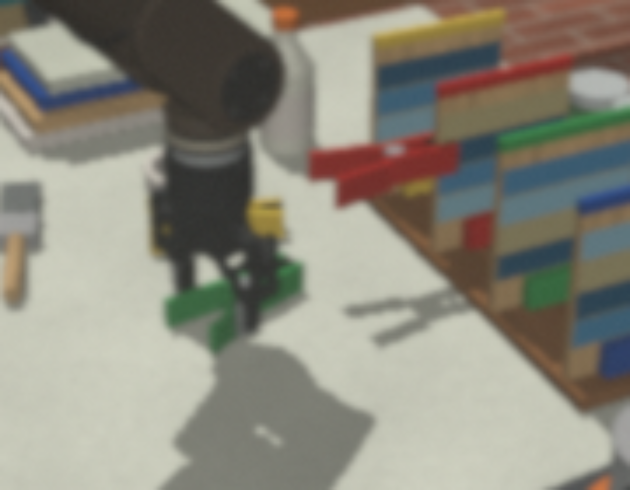

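```bash
python3 -m inch '[[[-3,0,0,0,0,0],[0,0,0,0,0,0],[0,0,0,0,0,0],[0,0,0,0,0,0],[0,0,0,0,0,0],[0,0,0,0,0,0],[0,0,0,0,0,0],[0,0,0,0,0,0],[0,0,0,0,0,0],[0,0,0,0,0,0]]]' 20 60;  python3 -c "
from h import *
st()"; python3 -m inch '[[[-10,0,0,0,0,0],[-25,0,0,0,0,0],[-30,0,0,0,0,0],[-25,0,0,0,0,0],[-10,0,0,0,0,0],[0,0,0,0,0,0],[0,0,0,0,0,0]]]'; python3 -c "
from h import *
s=cam('side','s15')
go([.485,.10,.108],-1.6008)
a=cv2.resize(s['pixels'][130:270,160:340],None,fx=3.5,fy=3.5);cv2.imwrite('pics/z15.png',a)"
```

```text
time_s: 23.3
ee_pos: [0.4203, 0.2086, 0.0089]
tcp_rot: [0.108, 0.7, 0.108, -0.698]
force: [-5.3, 0.3, 15.9]
gripper_width: 0.0334
t 23.3 tcp [0.4203, 0.2086, 0.0089] toolx [0.002, 0.001, -1.0] tooly [0.302, -0.953, -0.001] F [-5.3, 0.3, 15.9] w 33.4 q6 1.51
time_s: 24.0
ee_pos: [0.4182, 0.2075, 0.105]
tcp_rot: [-0.108, -0.698, -0.108, 0.699]
force: [0.3, -0.2, -0.2]
gripper_width: 0.0331
t 24.05 tcp [0.4178, 0.2075, 0.1044] toolx [-0.003, -0.001, -1.0] tooly [0.302, -0.953, -0.0] F [-0.4, -0.1, -0.5] w 33.0 q6 1.51
shift mm tool axes [-3.7, 122.7, -31.6]
world yaw turn -0.337 => rx 0.337 (or -2.805 ) q6 1.51
shift after turn [-3.8, 105.4, -70.4]
```

View pics/z15.png

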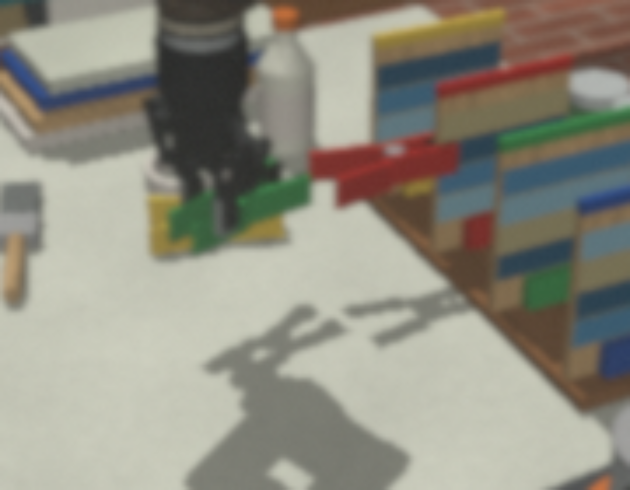

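```bash
python3 -m inch '[[[-2,19,6,0,0,0],[-2,28.6,9,0,0,0],[0,28.6,9,0,0,0],[0,26,8.2,0,0,0],[0,0,0,0.112,0,0],[0,0,0,0.112,0,0],[0,0,0,0.113,0,0],[0,0,-30,0,0,0],[0,0,-35,0,0,0],[0,0,0,0,0,0]]]';python3 -m inch '[[[0,0,0,0,0,0]]]'; python3 -c "
from h import *
go([.553,.0995,.1089],-1.6008)
s=cam('side','s16')
a=cv2.resize(s['pixels'][130:270,160:340],None,fx=3.5,fy=3.5);cv2.imwrite('pics/z16.png',a)"
```

```text
time_s: 25.05
ee_pos: [0.4866, 0.0981, 0.1087]
tcp_rot: [0.011, -0.707, 0.011, 0.707]
force: [0.1, -0.2, 0.3]
gripper_width: 0.0329
time_s: 25.15
ee_pos: [0.4831, 0.0985, 0.108]
tcp_rot: [0.011, -0.705, 0.011, 0.709]
force: [0.1, 1.5, -0.7]
gripper_width: 0.0327
t 25.15 tcp [0.4831, 0.0985, 0.108] toolx [-0.004, 0.0, -1.0] tooly [-0.031, -1.0, 0.0] F [0.1, 1.5, -0.7] w 32.7 q6 1.6
shift mm tool axes [-1.2, -3.1, -69.8]
world yaw turn 0.001 => rx -0.001 (or 3.141 ) q6 1.6
shift after turn [-1.2, -3.1, -69.8]
```

View pics/z16.png

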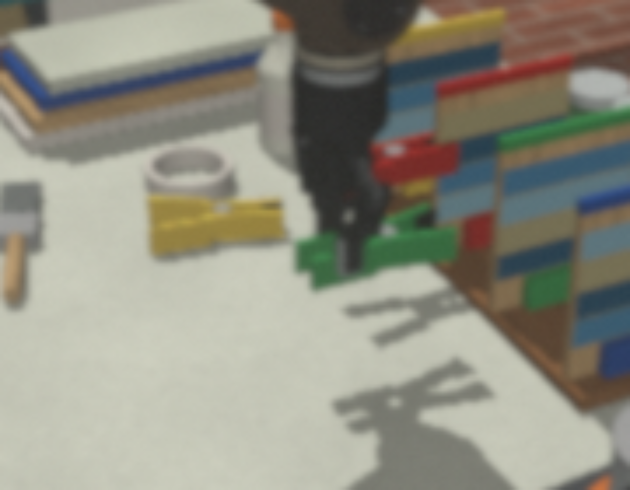

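```bash
python3 -m inch '[[[-0.7,-1.5,-15,0,0,0],[0,-1.5,-15,0,0,0],[0,0,-12,0,0,0],[0,0,-10,0,0,0],[0,0,-10,0,0,0],[0,0,-8,0,0,0],[0,0,0,0,0,0],[0,0,0,0,0,0]]]'; python3 -c "
from h import *
go([.5535,.0995,.1089],-1.6008)
s=cam('side','s17');t=cam('top','t17')
a=cv2.resize(s['pixels'][130:250,230:380],None,fx=4,fy=4);b=cv2.resize(t['pixels'][120:240,200:250],None,fx=4,fy=4);cv2.imwrite('pics/z17.png',np.hstack([a,b])[:, :800])"
```

```text
time_s: 26.0
ee_pos: [0.5539, 0.0995, 0.1104]
tcp_rot: [0.011, -0.707, 0.011, 0.707]
force: [-0.2, 0.3, -0.7]
gripper_width: 0.0329
t 26.0 tcp [0.5539, 0.0995, 0.1104] toolx [-0.001, -0.0, -1.0] tooly [-0.03, -1.0, 0.0] F [-0.2, 0.3, -0.7] w 32.9 q6 1.6
shift mm tool axes [1.5, 0.0, 0.4]
world yaw turn 0.0 => rx -0.0 (or 3.141 ) q6 1.6
shift after turn [1.5, 0.0, 0.4]
```

View pics/z17.png

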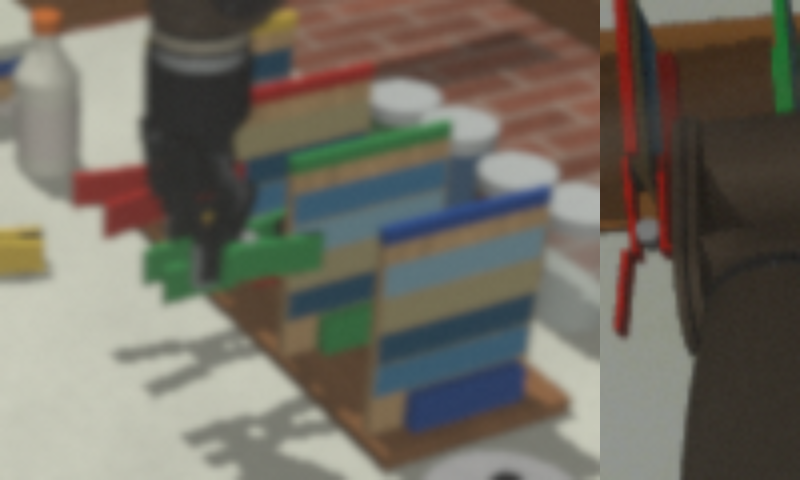

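```bash
python3 -m inch '[[[1.5,0,0,0,0,0],[0,0,0,0,0,0],[0,0,0,0,0,0]]]' 42; python3 -m inch '[[[0,0,0,0,0,0],[0,0,0,0,0,0],[0,0,0,0,0,0],[0,0,0,0,0,0],[0,0,0,0,0,0]]]' 75; python3 -m inch '[[[-15,0,0,0,0,0],[-25,0,0,0,0,0],[-30,0,0,0,0,0],[-30,0,0,0,0,0],[-30,0,0,0,0,0],[0,0,40,0,0,0],[0,0,40,0,0,0],[0,0,0,0,0,0],[0,0,0,0,0,0]]]'; python3 -c "
from h import *
st()
s=cam('side','s18');t=cam('top','t18')
clamp(t,'yellow')
knob(t)
a=cv2.resize(s['pixels'][110:250,200:380],None,fx=3.5,fy=3.5);cv2.imwrite('pics/z18.png',a)"
```

```text
time_s: 26.4
ee_pos: [0.5539, 0.0996, 0.1091]
tcp_rot: [0.011, -0.707, 0.011, 0.707]
force: [-0.1, -0.0, -0.3]
gripper_width: 0.0421
time_s: 26.9
ee_pos: [0.5542, 0.0996, 0.1092]
tcp_rot: [-0.011, 0.707, -0.011, -0.707]
force: [-0.9, -1.4, 0.3]
gripper_width: 0.0748
time_s: 27.8
ee_pos: [0.4741, 0.102, 0.2404]
tcp_rot: [-0.011, 0.708, -0.011, -0.706]
force: [0.9, 0.1, 0.1]
gripper_width: 0.075
t 27.8 tcp [0.4741, 0.102, 0.2404] toolx [0.003, -0.0, -1.0] tooly [-0.03, -1.0, -0.0] F [0.9, 0.1, 0.1] w 75.0 q6 1.6
yellow n 226 len 0.1273 w [0.063, 0.03] pin [0.4946, 0.3484] yaw -0.372 grasp(-45) [0.4527, 0.3648]
knob n 42 [0.5867, -0.2201, 0.1244] mid [0.5872, -0.2205, 0.1233]
```

View pics/z18.png

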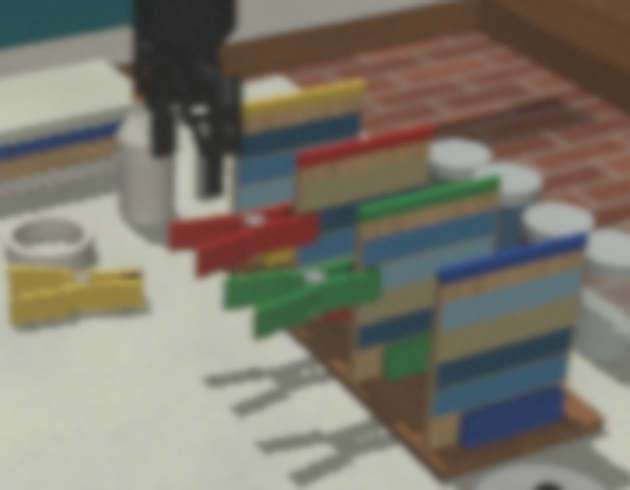

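View pics/t18.png

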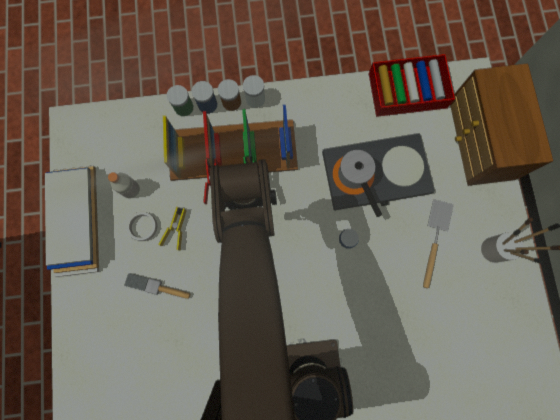

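```bash
python3 - <<'E'
from h import *
t=cam('top');w=pts(t);
m=(w[...,2]>.014)&(w[...,2]<.034)&(w[...,0]>.38)&(w[...,0]<.58)&(w[...,1]>.36)&(w[...,1]<.52)&~mask(t,'yellow',90,40)
b=max(blobs(m),key=lambda b:b[1][4]);v,u=np.nonzero(b[0]);P=ray(t,np.c_[u,v],.024)[:,:2]
(cx,cy),r=cv2.minEnclosingCircle((P*1000).astype(np.float32));C=np.array([cx,cy])/1000;print("tape",rd(C),r)
pin=np.array([.4946,.3484]);a=-.377;x=np.array([np.cos(a),np.sin(a)]);y=np.array([-x[1],x[0]])
for g in(.030,.035,.04,.045,.05):
    G=pin-g*x
    d=(C-G);print(g,rd(G),"tape centre in clamp axes from grasp",rd([d@x,d@y]), "tape edge y at grasp x +-11mm",[rd(d@y-np.sqrt(max(.045**2-(d@x-q)**2,0))) for q in(-.013,0,.013)])
go([.4574,.3631,.12],-.377-np.pi/2)
E
```

```text
tape [0.5037, 0.455] 45.98342514038086
0.03 [0.4667, 0.3594] tape centre in clamp axes from grasp [-0.0007, 0.1025] tape edge y at grasp x +-11mm [0.0592, 0.0575, 0.0596]
0.035 [0.4621, 0.3613] tape centre in clamp axes from grasp [0.0043, 0.1025] tape edge y at grasp x +-11mm [0.0609, 0.0577, 0.0583]
0.04 [0.4574, 0.3631] tape centre in clamp axes from grasp [0.0093, 0.1025] tape edge y at grasp x +-11mm [0.0634, 0.0584, 0.0576]
0.045 [0.4528, 0.365] tape centre in clamp axes from grasp [0.0143, 0.1025] tape edge y at grasp x +-11mm [0.0667, 0.0598, 0.0575]
0.05 [0.4481, 0.3668] tape centre in clamp axes from grasp [0.0193, 0.1025] tape edge y at grasp x +-11mm [0.0711, 0.0618, 0.0579]
t 27.95 tcp [0.4754, 0.1018, 0.2401] toolx [0.002, -0.0, -1.0] tooly [-0.03, -1.0, -0.0] F [0.0, 0.1, 1.1] w 75.1 q6 1.6
shift mm tool axes [120.1, -260.6, 26.2]
world yaw turn -0.347 => rx 0.347 (or -2.795 ) q6 1.6
shift after turn [119.9, -236.3, 113.2]
```

```bash
python3 -m inch '[[[0,-30,3,0,0,0],[0,-35,3.5,0,0,0],[0,-35,3.5,0,0,0],[0,-35,3.5,0,0,0],[0,-35,3.5,0,0,0],[0,-35,3.5,0,0,0],[0,-30,3,0,0,0],[0,-25,2.5,0.115,0,0],[0,0,0,0.116,0,0],[0,0,0,0.116,0,0]]]' 70; python3 -m inch '[[[30,0,0,0,0,0],[40,0,0,0,0,0],[40,0,0,0,0,0],[8,0,0,0,0,0],[0,0,0,0,0,0],[0,0,0,0,0,0]]]'; python3 -c "
from h import *
go([.4574,.3631,.007],-.377-np.pi/2)
s=cam('side','s19')
a=cv2.resize(s['pixels'][110:250,150:330],None,fx=3.5,fy=3.5);cv2.imwrite('pics/z19.png',a)"
```

```text
time_s: 28.95
ee_pos: [0.4568, 0.364, 0.2388]
tcp_rot: [0.134, -0.694, 0.134, 0.694]
force: [-0.2, -0.0, 0.5]
gripper_width: 0.0695
time_s: 29.55
ee_pos: [0.4577, 0.3635, 0.1231]
tcp_rot: [-0.133, 0.695, -0.132, -0.694]
force: [1.1, 0.3, 0.5]
gripper_width: 0.0699
t 29.55 tcp [0.4577, 0.3635, 0.1231] toolx [0.003, 0.002, -1.0] tooly [-0.368, -0.93, -0.002] F [1.1, 0.3, 0.5] w 69.9 q6 2.45
shift mm tool axes [116.1, 0.7, 0.4]
world yaw turn 0.0 => rx -0.0 (or 3.141 ) q6 2.45
shift after turn [116.1, 0.7, 0.4]
```

View pics/z19.png

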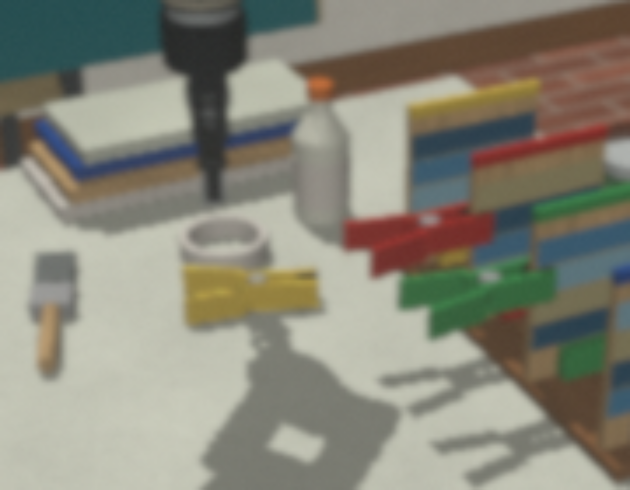

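```bash
python3 -m inch '[[[35,0,0,0,0,0],[30,0,0,0,0,0],[25,0,0,0,0,0],[15,0,0,0,0,0],[8,0,0,0,0,0],[2,0,0,0,0,0],[0,0,0,0,0,0],[0,0,0,0,0,0]]]' 70;  python3 -c "
from h import *
st();s=cam('side','s20')
a=cv2.resize(s['pixels'][110:250,150:330],None,fx=3.5,fy=3.5);cv2.imwrite('pics/z20.png',a)"
```

```text
time_s: 30.4
ee_pos: [0.4571, 0.3632, 0.0077]
tcp_rot: [-0.133, 0.695, -0.132, -0.694]
force: [-0.5, 1.1, 0.4]
gripper_width: 0.0698
t 30.4 tcp [0.4571, 0.3632, 0.0077] toolx [0.002, 0.001, -1.0] tooly [-0.368, -0.93, -0.002] F [-0.5, 1.1, 0.4] w 69.8 q6 2.45
```

View pics/z20.png

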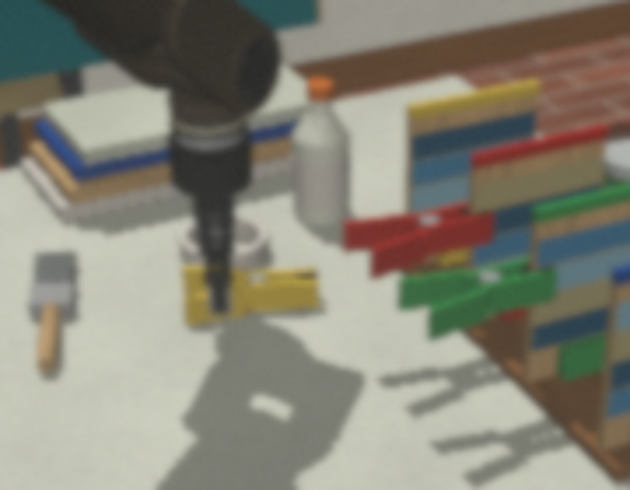

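```bash
python3 -m inch '[[[0,0,0,0,0,0],[0,0,0,0,0,0],[0,0,0,0,0,0],[0,0,0,0,0,0],[0,0,0,0,0,0],[0,0,0,0,0,0],[0,0,0,0,0,0],[0,0,0,0,0,0]]]' 20 60;  python3 -c "
from h import *
st()"; python3 -m inch '[[[-10,0,0,0,0,0],[-25,0,0,0,0,0],[-30,0,0,0,0,0],[-25,0,0,0,0,0],[-10,0,0,0,0,0],[0,0,0,0,0,0],[0,0,0,0,0,0]]]'; python3 -c "
from h import *
s=cam('side','s21');t=cam('top','t21')
go([.4915,.3296,.109],-1.6008)
a=cv2.resize(s['pixels'][110:250,150:330],None,fx=3.5,fy=3.5);cv2.imwrite('pics/z21.png',a)"
```

```text
time_s: 31.25
ee_pos: [0.458, 0.3648, 0.0104]
tcp_rot: [-0.134, 0.696, -0.131, -0.693]
force: [-4.9, 1.3, 14.3]
gripper_width: 0.033
t 31.25 tcp [0.458, 0.3648, 0.0104] toolx [0.004, 0.004, -1.0] tooly [-0.369, -0.929, -0.005] F [-4.9, 1.3, 14.3] w 33.0 q6 2.45
time_s: 31.95
ee_pos: [0.4553, 0.3622, 0.1049]
tcp_rot: [0.132, -0.694, 0.133, 0.695]
force: [-1.1, -0.1, -1.0]
gripper_width: 0.0329
t 32.05 tcp [0.4548, 0.3619, 0.1041] toolx [-0.003, -0.002, -1.0] tooly [-0.368, -0.93, 0.003] F [0.5, -0.7, -1.2] w 32.9 q6 2.45
shift mm tool axes [-5.0, 16.5, -46.0]
world yaw turn 0.347 => rx -0.347 (or 2.794 ) q6 2.45
shift after turn [-4.9, 31.2, -37.6]
```

View pics/z21.png

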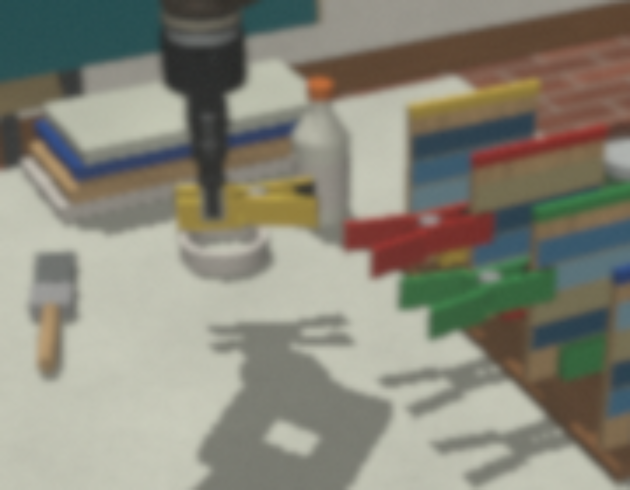

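```bash
python3 -m inch '[[[0,0,0,-0.115,0,0],[0,0,0,-0.116,0,0],[0,0,0,-0.116,0,0],[-2,10,-12,0,0,0],[-2,11,-14,0,0,0],[-2,10,-11,0,0,0],[0,0,0,0,0,0],[0,0,0,0,0,0],[0,0,0,0,0,0]]]'; python3 -c "
from h import *
s=cam('side','s22');t=cam('top','t22')
go([.5605,.3275,.1104],-1.6008)
a=cv2.resize(s['pixels'][110:250,180:360],None,fx=3.5,fy=3.5);cv2.imwrite('pics/z22.png',a)"
```

```text
time_s: 32.95
ee_pos: [0.4919, 0.3304, 0.1119]
tcp_rot: [0.011, -0.707, 0.011, 0.707]
force: [0.2, 0.7, -0.4]
gripper_width: 0.0329
t 33.05 tcp [0.4916, 0.3307, 0.112] toolx [-0.0, -0.0, -1.0] tooly [-0.03, -1.0, 0.0] F [-1.1, -0.0, -0.7] w 32.8 q6 2.02
shift mm tool axes [1.5, 1.2, -69.0]
world yaw turn -0.0 => rx 0.0 (or -3.142 ) q6 2.02
shift after turn [1.5, 1.2, -69.0]
```

View pics/z22.png

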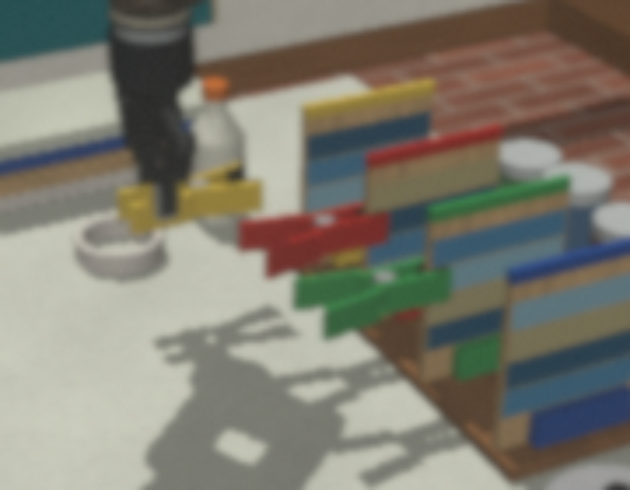

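```bash
python3 -m inch '[[[0.7,0.6,-15,0,0,0],[0.7,0.6,-15,0,0,0],[0,0,-12,0,0,0],[0,0,-10,0,0,0],[0,0,-10,0,0,0],[0,0,-7.5,0,0,0],[0,0,0,0,0,0],[0,0,0,0,0,0]]]'; python3 -c "
from h import *
go([.5605,.3275,.1104],-1.6008)
s=cam('side','s23');t=cam('top','t23')
a=cv2.resize(s['pixels'][110:230,210:360],None,fx=4,fy=4);b=cv2.resize(t['pixels'][120:240,150:200],None,fx=4,fy=4);cv2.imwrite('pics/z23.png',np.hstack([a,b])[:, :800])"
```

```text
time_s: 33.85
ee_pos: [0.5614, 0.3272, 0.1106]
tcp_rot: [0.011, -0.707, 0.011, 0.707]
force: [0.7, 0.2, -0.7]
gripper_width: 0.033
t 33.85 tcp [0.5614, 0.3272, 0.1106] toolx [-0.001, -0.0, -1.0] tooly [-0.03, -1.0, 0.0] F [0.7, 0.2, -0.7] w 33.0 q6 1.97
shift mm tool axes [0.2, -0.3, 0.9]
world yaw turn 0.0 => rx -0.0 (or 3.141 ) q6 1.97
shift after turn [0.2, -0.3, 0.9]
```

View pics/z23.png

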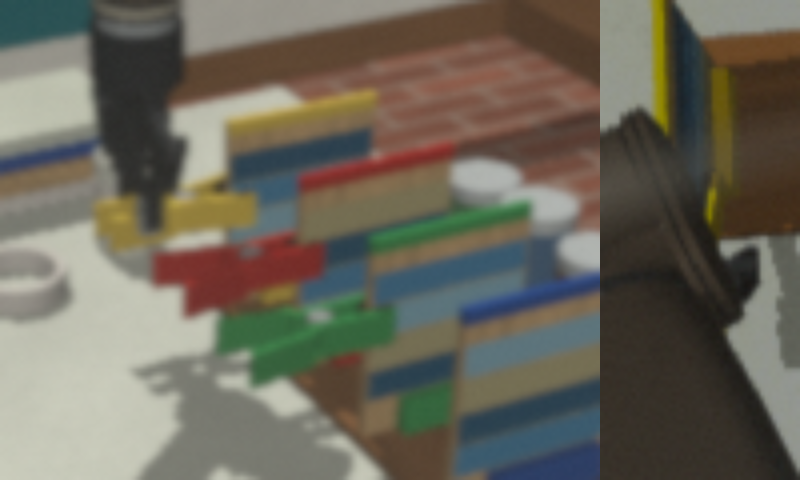

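Straddles the yellow panel; releasing and rising, then looking.

```bash
python3 -m inch '[[[0,0,0,0,0,0],[0,0,0,0,0,0],[0,0,0,0,0,0]]]' 42; python3 -m inch '[[[0,0,0,0,0,0],[0,0,0,0,0,0],[0,0,0,0,0,0],[0,0,0,0,0,0],[0,0,0,0,0,0]]]' 75; python3 -m inch '[[[-15,0,0,0,0,0],[-25,0,0,0,0,0],[-30,0,0,0,0,0],[-30,0,0,0,0,0],[-30,0,0,0,0,0],[0,0,30,0,0,0],[0,30,30,0,0,0],[0,40,0,0,0,0],[0,40,0,0,0,0],[0,40,0,0,0,0]]]';  python3 -m inch '[[[0,40,0,0,0,0],[0,40,0,0,0,0],[0,40,0,0,0,0],[0,40,0,0,0,0],[0,40,0,0,0,0],[0,40,0,0,0,0],[0,40,0,0,0,0],[0,0,0,0,0,0],[0,0,0,0,0,0]]]';python3 -c "
from h import *
st()
s=cam('side','s24');t=cam('top','t24')
knob(t)
a=cv2.resize(s['pixels'][110:250,200:380],None,fx=2.2,fy=2.2);b=cv2.resize(t['pixels'][100:240,150:310],None,fx=2.2,fy=2.2);cv2.imwrite('pics/z24.png',np.hstack([a,b]))
for col in('yellow','red','green'):
  w=pts(t);m=mask(t,col,90,40)&(w[...,2]>.12)&(w[...,2]<.142)&(w[...,0]<.68)&(w[...,0]>.4)&(w[...,1]>0)
  v,u=np.nonzero(m);P=ray(t,np.c_[u,v],.13);print(col,len(u),rd(P.min(0)),rd(P.max(0)),'z',rd(np.percentile(w[m][:,2],[5,50,95])) )
  q=P[P[:,0]<P[:,0].min()+.02];r=P[P[:,0]>P[:,0].min()+.095]
  print('  handle ends y mid',rd((q[:,1].min()+q[:,1].max())/2),'jaws y mid',rd((r[:,1].min()+r[:,1].max())/2),'jaw width',rd(np.ptp(r[:,1])), 'z rear/front',rd(np.median(w[m][P[:,0]<P[:,0].min()+.03][:,2])),rd(np.median(w[m][P[:,0]>P[:,0].min()+.08][:,2])))
"
```

```text
time_s: 34.25
ee_pos: [0.5613, 0.3273, 0.1108]
tcp_rot: [-0.011, 0.707, -0.011, -0.707]
force: [0.7, 0.5, 0.5]
gripper_width: 0.042
time_s: 34.75
ee_pos: [0.5615, 0.3272, 0.1108]
tcp_rot: [-0.011, 0.707, -0.011, -0.707]
force: [0.4, -1.1, 0.8]
gripper_width: 0.0751
time_s: 35.75
ee_pos: [0.4967, 0.1781, 0.2423]
tcp_rot: [-0.01, 0.708, -0.01, -0.706]
force: [0.5, -1.5, 0.2]
gripper_width: 0.0752
time_s: 36.65
ee_pos: [0.4886, -0.1014, 0.2418]
tcp_rot: [-0.011, 0.707, -0.011, -0.707]
force: [0.2, 0.2, 0.8]
gripper_width: 0.0746
t 36.65 tcp [0.4886, -0.1014, 0.2418] toolx [0.001, -0.0, -1.0] tooly [-0.032, -0.999, -0.0] F [0.2, 0.2, 0.8] w 74.6 q6 1.19Traceback (most recent call last):
  File "<string>", line 5, in <module>
    knob(t)
    ~~~~^^^
  File "h.py", line 104, in knob
    b=max(blobs(m,4),key=lambda b:b[1][4]);P=w[b[0]];print("knob n",len(P),rd(P.mean(0)),"mid",rd((P.min(0)+P.max(0))/2))
ValueError: max() iterable argument is empty
```

View pics/t24.png

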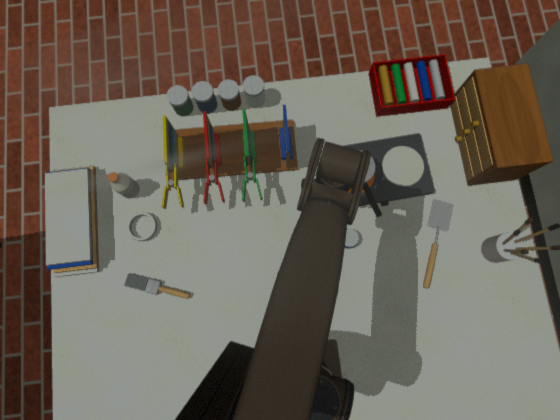

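```bash
python3 -m inch '[[[0,-40,0,0,0,0],[0,-40,0,0,0,0],[0,-20,0,0,0,0],[0,0,0,0,0,0]]]' 55 40; python3 -c "
from h import *
st()
s=cam('side','s25');t=cam('top','t25')
knob(t);pot(t)
a=cv2.resize(s['pixels'][110:290,200:380],None,fx=2.2,fy=2.2);b=cv2.resize(t['pixels'][100:280,150:330],None,fx=2.2,fy=2.2);cv2.imwrite('pics/z25.png',np.hstack([a,b]))
for col in('yellow','red','green'):
  w=pts(t);m=mask(t,col,90,40)&(w[...,2]>.12)&(w[...,2]<.142)&(w[...,0]<.68)&(w[...,0]>.4)&(w[...,1]>0)
  v,u=np.nonzero(m);P=ray(t,np.c_[u,v],.13);print(col,len(u),rd(P.min(0)),rd(P.max(0)),'z',rd(np.percentile(w[m][:,2],[5,50,95])) )
  q=P[P[:,0]<P[:,0].min()+.02];r=P[P[:,0]>P[:,0].min()+.095]
  print('  handle ends y mid',rd((q[:,1].min()+q[:,1].max())/2),'jaws y mid',rd((r[:,1].min()+r[:,1].max())/2),'jaw width',rd(np.ptp(r[:,1])), 'z rear/front',rd(np.median(w[m][P[:,0]<P[:,0].min()+.03][:,2])),rd(np.median(w[m][P[:,0]>P[:,0].min()+.08][:,2])))
"
```

```text
time_s: 37.15
ee_pos: [0.4912, 0.0027, 0.241]
tcp_rot: [-0.009, 0.707, -0.008, -0.707]
force: [1.2, -0.3, 0.4]
gripper_width: 0.0555
t 37.15 tcp [0.4912, 0.0027, 0.241] toolx [0.0, 0.001, -1.0] tooly [-0.024, -1.0, -0.001] F [1.2, -0.3, 0.4] w 55.5 q6 1.39
knob n 42 [0.587, -0.2203, 0.1244] mid [0.5872, -0.2205, 0.1234]
knob 177 [0.5852, -0.2203, 0.125]
lid centre [0.5884, -0.2219] r mm 52.3
handle n 204 mean [0.4819, -0.2498] range [0.0593, 0.1601] dir [-0.959, -0.283] yaw of handle -2.854 perp offset of centre 0.0034
yellow 250 [0.5278, 0.3006, 0.13] [0.6565, 0.3585, 0.13] z [0.123, 0.1317, 0.1361]
  handle ends y mid 0.3295 jaws y mid 0.3263 jaw width 0.0322 z rear/front 0.1317 0.131
red 231 [0.528, 0.1821, 0.13] [0.6574, 0.2403, 0.13] z [0.1245, 0.1324, 0.137]
  handle ends y mid 0.2112 jaws y mid 0.2082 jaw width 0.0329 z rear/front 0.1329 0.1323
green 163 [0.5209, 0.079, 0.13] [0.6524, 0.1281, 0.13] z [0.1246, 0.1323, 0.1371]
  handle ends y mid 0.1246 jaws y mid 0.0967 jaw width 0.032 z rear/front 0.1334 0.1315
```

View pics/z25.png

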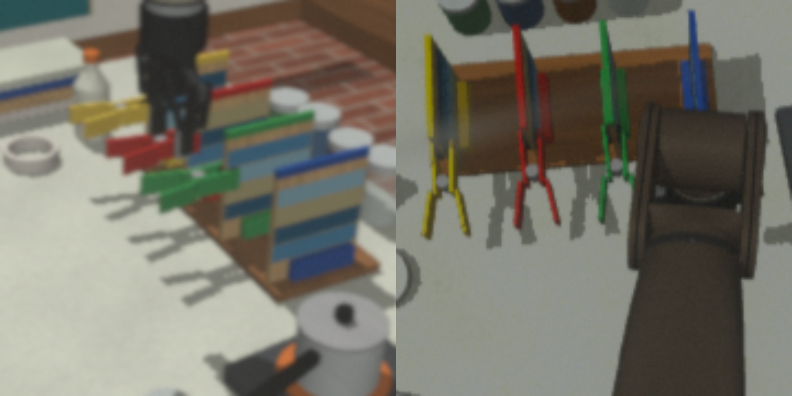

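View pics/t25.png

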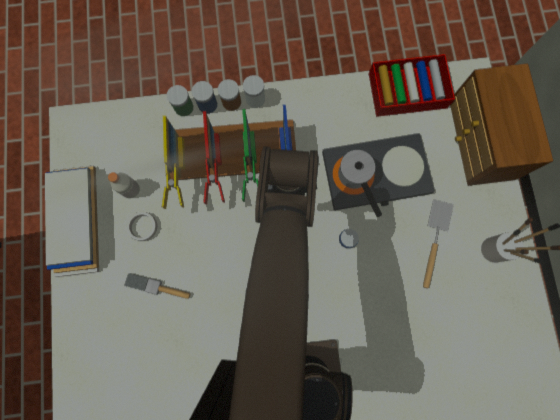

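```bash
python3 -c "
from h import *
go([.4828,-.251,.135],-1.287)"
```

```text
t 37.25 tcp [0.4914, 0.0003, 0.2409] toolx [0.0, -0.001, -1.0] tooly [-0.027, -1.0, 0.0] F [-0.6, -0.4, -0.5] w 55.2 q6 1.39
shift mm tool axes [106.1, 251.4, 1.9]
world yaw turn 0.311 => rx -0.311 (or 2.831 ) q6 1.39
shift after turn [106.0, 238.8, 78.7]
```

```bash
python3 -m inch '[[[0,30,0,0,0,0],[0,36,0,0,0,0],[0,36,0,0,0,0],[0,36,0,0,0,0],[0,36,0,0,0,0],[0,36,0,0,0,0],[0,26,1,0,0,0],[0,15,1,-0.103,0,0],[0,0,0,-0.104,0,0],[0,0,0,-0.104,0,0]]]' 55 40; python3 -m inch '[[[30,0,0,0,0,0],[40,0,0,0,0,0],[36,0,0,0,0,0],[0,0,0,0,0,0],[0,0,0,0,0,0],[0,0,0,0,0,0]]]'; python3 -c "
from h import *
go([.4828,-.251,.070],-1.287)
s=cam('side','s26')
a=cv2.resize(s['pixels'][200:340,270:450],None,fx=3.5,fy=3.5);cv2.imwrite('pics/z26.png',a)"
```

```text
time_s: 38.25
ee_pos: [0.4814, -0.2532, 0.2406]
tcp_rot: [-0.1, -0.7, -0.1, 0.7]
force: [-0.6, 0.1, -0.4]
gripper_width: 0.0549
time_s: 38.85
ee_pos: [0.4832, -0.2531, 0.1374]
tcp_rot: [0.1, 0.701, 0.098, -0.699]
force: [0.0, -1.1, 0.6]
gripper_width: 0.0548
t 38.85 tcp [0.4832, -0.2531, 0.1374] toolx [0.003, -0.003, -1.0] tooly [0.277, -0.961, 0.004] F [0.0, -1.1, 0.6] w 54.8 q6 0.62
shift mm tool axes [67.4, -2.3, 0.0]
world yaw turn 0.003 => rx -0.003 (or 3.138 ) q6 0.62
shift after turn [67.4, -2.3, 0.0]
```

View pics/z26.png

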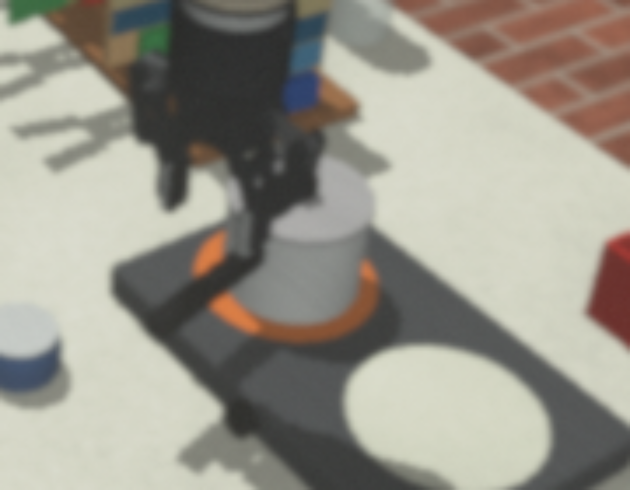

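```bash
python3 -m inch '[[[20,-1,0,0,0,0],[20,0,0,0,0,0],[17,0,0,0,0,0],[9,0,0,0,0,0],[0,0,0,0,0,0],[0,0,0,0,0,0]]]' ; python3 -c "
from h import *
st()"; python3 -m inch '[[[0,0,0,0,0,0],[0,0,0,0,0,0],[0,0,0,0,0,0],[0,0,0,0,0,0],[0,0,0,0,0,0],[0,0,0,0,0,0]]]' 0 40;python3 -c "
from h import *
st()
t=cam('top');knob(t)
s=cam('side','s27')
a=cv2.resize(s['pixels'][200:340,270:450],None,fx=3.5,fy=3.5);cv2.imwrite('pics/z27.png',a)"
```

```text
time_s: 39.5
ee_pos: [0.4825, -0.2513, 0.0702]
tcp_rot: [0.1, 0.701, 0.098, -0.7]
force: [0.7, 1.1, 0.6]
gripper_width: 0.0554
t 39.5 tcp [0.4825, -0.2513, 0.0702] toolx [0.002, -0.001, -1.0] tooly [0.277, -0.961, 0.002] F [0.7, 1.1, 0.6] w 55.4 q6 0.62
time_s: 40.1
ee_pos: [0.4821, -0.2511, 0.0695]
tcp_rot: [0.099, 0.7, 0.099, -0.7]
force: [-1.8, -0.3, 5.2]
gripper_width: 0.0152
t 40.1 tcp [0.4821, -0.2511, 0.0695] toolx [0.001, -0.001, -1.0] tooly [0.277, -0.961, 0.001] F [-1.8, -0.3, 5.2] w 15.2 q6 0.62
knob n 41 [0.5859, -0.2203, 0.1249] mid [0.5866, -0.22, 0.1231]
```

View pics/z27.png

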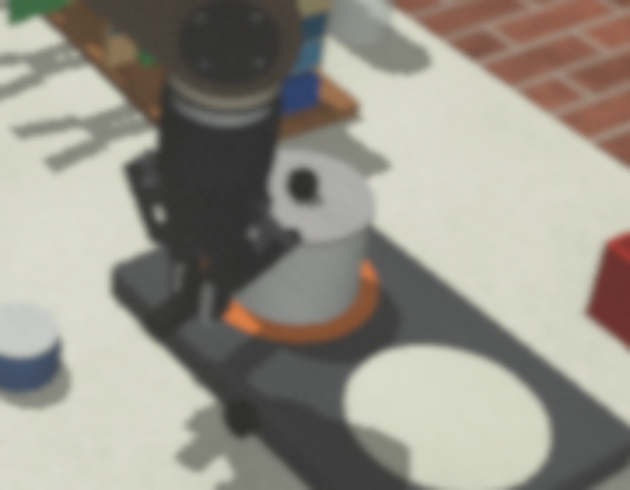

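```bash
python3 -m inch '[[[0,5,1.2,0,0,0],[0,10,2.3,0,0,0],[0,10,2.3,0,0,0],[0,10,2.3,0,0,0],[0,10,2.3,0,0,0],[0,10,2.3,0,0,0],[0,10,2.3,0,0,0],[0,10,2.3,0,0,0],[0,0,0,0,0,0],[0,0,0,0,0,0]]]'; python3 -c "
from h import *
st()
t=cam('top');knob(t)
s=cam('side','s28')
a=cv2.resize(s['pixels'][200:340,270:450],None,fx=3.5,fy=3.5);cv2.imwrite('pics/z28.png',a)"
```

```text
time_s: 41.2
ee_pos: [0.4865, -0.3274, 0.0691]
tcp_rot: [0.099, 0.701, 0.099, -0.7]
force: [1.0, 1.5, 4.1]
gripper_width: 0.0151
t 41.2 tcp [0.4865, -0.3274, 0.0691] toolx [0.001, 0.0, -1.0] tooly [0.277, -0.961, 0.0] F [1.0, 1.5, 4.1] w 15.1 q6 0.52
knob n 43 [0.5909, -0.2955, 0.1255] mid [0.5911, -0.296, 0.1247]
```

View pics/z28.png

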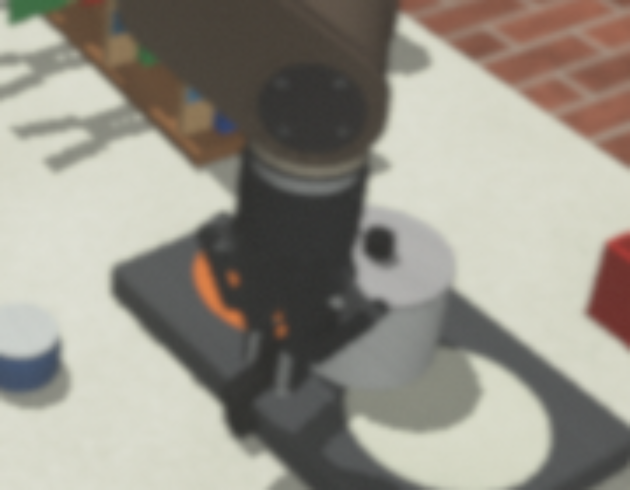

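```bash
python3 -m inch '[[[0,6,1.4,0,0,0],[0,10,2.4,0,0,0],[0,10,2.4,0,0,0],[0,10,2.4,0,0,0],[0,10,2.4,0,0,0],[0,10,2.4,0,0,0],[0,10,2.4,0,0,0],[0,10,2.4,0,0,0],[0,6.5,1.4,0,0,0],[0,0,0,0,0,0]]]'; python3 -m inch '[[[0,0,0,0,0,0]]]'; python3 -c "
from h import *
st()
t=cam('top','t29');knob(t)
s=cam('side','s29')
a=cv2.resize(s['pixels'][220:360,290:470],None,fx=3.5,fy=3.5);cv2.imwrite('pics/z29.png',a)"
```

```text
time_s: 42.3
ee_pos: [0.49, -0.4117, 0.0688]
tcp_rot: [-0.098, -0.7, -0.1, 0.7]
force: [-0.2, 3.2, 6.3]
gripper_width: 0.0153
time_s: 42.4
ee_pos: [0.49, -0.4116, 0.0688]
tcp_rot: [0.099, 0.7, 0.1, -0.7]
force: [1.3, 3.9, 5.7]
gripper_width: 0.0152
t 42.4 tcp [0.49, -0.4116, 0.0688] toolx [-0.0, 0.001, -1.0] tooly [0.278, -0.961, -0.001] F [1.3, 3.9, 5.7] w 15.2 q6 0.43
knob n 41 [0.5933, -0.3792, 0.1248] mid [0.5941, -0.3789, 0.1233]
```

View pics/z29.png

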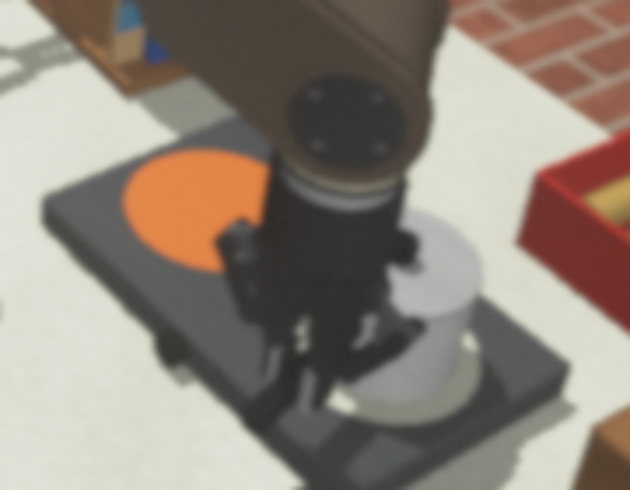

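```bash
python3 -m inch '[[[0,0,0,0,0,0],[0,0,0,0,0,0],[0,0,0,0,0,0],[0,0,0,0,0,0]]]' 50; python3 -m inch '[[[-20,0,0,0,0,0],[-30,0,0,0,0,0],[-40,0,0,0,0,0],[-40,0,0,0,0,0],[-30,0,0,0,0,0],[0,-30,0,0,0,0],[0,-40,0,0,0,0],[0,-40,0,0,0,0],[0,-40,0,0,0,0],[0,-40,0,0,0,0]]]' 70;python3 -m inch '[[[0,-40,0,0,0,0],[0,-40,0,0,0,0],[0,-40,0,0,0,0],[0,-30,0,0,0,0],[0,0,0,0,0,0],[0,0,0,0,0,0]]]'; python3 -c "
from h import *
st()
t=cam('top','t30');knob(t);plate(t);pot(t)
s=cam('side','s30')
w=pts(s);h=cv2.cvtColor(s['pixels'],cv2.COLOR_BGR2HSV)
a=cv2.resize(s['pixels'][220:360,320:460],None,fx=2.8,fy=2.8);b=cv2.resize(t['pixels'][100:240,310:450],None,fx=2.8,fy=2.8);cv2.imwrite('pics/z30.png',np.hstack([a,b]))
"
```

```text
time_s: 42.9
ee_pos: [0.4894, -0.4122, 0.0681]
tcp_rot: [-0.099, -0.7, -0.099, 0.7]
force: [-0.5, 0.2, 0.3]
gripper_width: 0.0499
time_s: 43.9
ee_pos: [0.4364, -0.2284, 0.2284]
tcp_rot: [-0.099, -0.7, -0.099, 0.7]
force: [0.8, 0.8, 0.7]
gripper_width: 0.0701
time_s: 44.5
ee_pos: [0.3957, -0.0854, 0.2289]
tcp_rot: [0.1, 0.7, 0.099, -0.7]
force: [0.6, -0.1, 0.6]
gripper_width: 0.0698
t 44.5 tcp [0.3957, -0.0854, 0.2289] toolx [0.001, -0.001, -1.0] tooly [0.278, -0.96, 0.001] F [0.6, -0.1, 0.6] w 69.8 q6 0.82
knob n 42 [0.595, -0.3792, 0.1247] mid [0.5953, -0.3789, 0.1243]
hot centre 0.5864 -0.2199 r 67.2 hull centroid [[0.5876, -0.22, 0.03]]
knob 171 [0.5916, -0.373, 0.125]
lid centre [0.5956, -0.3808] r mm 53.6
handle n 215 mean [0.49, -0.409] range [0.0601, 0.1587] dir [-0.957, -0.289] yaw of handle -2.848 perp offset of centre 0.0036
```

View pics/z30.png

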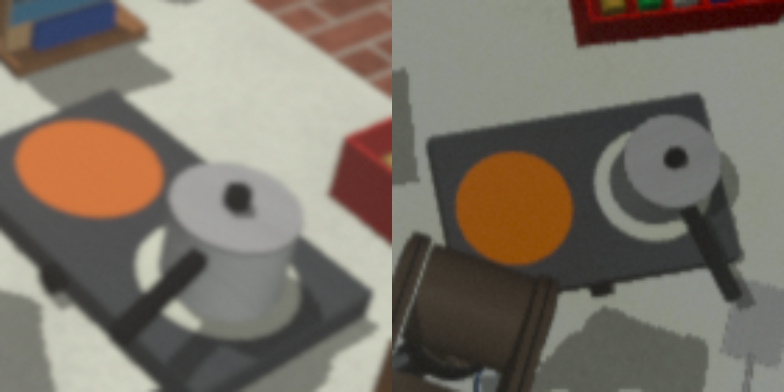

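View pics/t30.png

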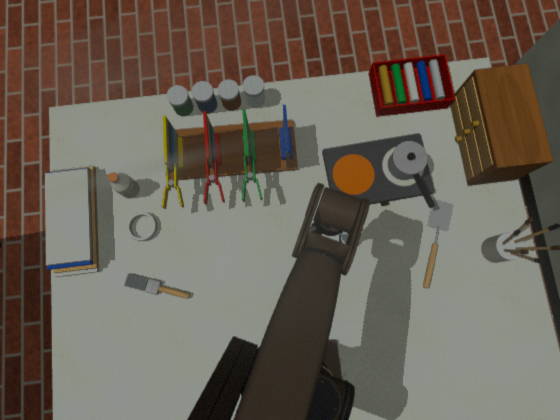

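View pics/s30.png

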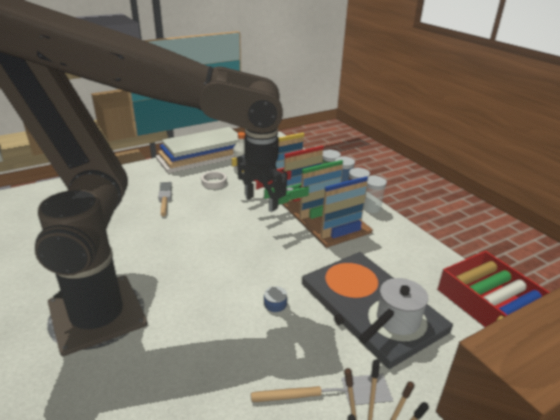

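```bash
python3 -c "
from h import *
t=cam('top')
for col in('yellow','red','green'):
  w=pts(t);m=mask(t,col,90,40)&(w[...,2]>.12)&(w[...,2]<.142)&(w[...,0]<.68)&(w[...,0]>.4)&(w[...,1]>0)
  v,u=np.nonzero(m);P=ray(t,np.c_[u,v],.13);print(col,len(u),rd(P.min(0)),rd(P.max(0)))
  q=P[P[:,0]<P[:,0].min()+.02];r=P[P[:,0]>P[:,0].min()+.095]
  print('  handles y',rd((q[:,1].min()+q[:,1].max())/2),'jaws y',rd((r[:,1].min()+r[:,1].max())/2),'z rear/front',rd(np.median(w[m][P[:,0]<P[:,0].min()+.03][:,2])),rd(np.median(w[m][P[:,0]>P[:,0].min()+.08][:,2])))
knob(t)
print(manip.finish_job())
"
```

```text
yellow 249 [0.5278, 0.3008, 0.13] [0.6565, 0.3585, 0.13]
  handles y 0.3296 jaws y 0.3263 z rear/front 0.1321 0.1314
red 225 [0.525, 0.1821, 0.13] [0.6574, 0.2377, 0.13]
  handles y 0.2099 jaws y 0.2082 z rear/front 0.1332 0.1321
green 173 [0.5233, 0.0728, 0.13] [0.6524, 0.1281, 0.13]
  handles y 0.1004 jaws y 0.0966 z rear/front 0.1328 0.1318
knob n 43 [0.5952, -0.3795, 0.1245] mid [0.5955, -0.3793, 0.1233]
the job is handed in; nothing more can be done
None
```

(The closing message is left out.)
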